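# Feed the card carrier tray into the card printer

### The job

The thin black carrier tray with the white card lies flat on the desk riser, too thin to be picked up cleanly there. Slide it with light pressure to the riser's front edge until its yellow grip end overhangs enough to be taken by its two sides; then carry it level to the card printer and feed it, nose first, into the slot between the blue rails, against the drag of the feed roller, until it is fully home against the stop, without ramming it. Let go of it there, and leave everything else where it is.

Things in the scene. Friction and masses are not known exactly. Their poses are not given: they have to be found in the camera images.
- tray_center (a point): centre (half-way up) of the loose black plastic carrier tray: 150 long (its x axis) x 64 wide (y) x 3 mm thick, 35 to 60 g, white card on top, flat on the riser, its yellow grip end (last 38 mm at -x) towards the riser's front edge. Sides straight and parallel; only the last 12 mm at +x (the nose) narrow to 58 mm, thin and bevelled. It tips off an edge once its centre passes it.
- tray_front (a point): middle of the nose end of the tray (75 mm along +x from the centre), half-way up the tray's thickness: this end goes into the printer
- tray_grip_end (a point): middle of the yellow end of the tray (75 mm along -x from the centre), half-way up; this end is to overhang
- riser_edge (a point): middle of the front edge of the fixed grey desk riser, at the height of its top face (88 to 108 mm above the desk). x points inward over the top, away from the robot, y along the edge. Top 400 (y) x 240 (x) x 18 mm, open below in front: side panels at y = +-180 mm, set back 35 mm. On the robot's left or right, turned up to 0.15 rad. The tray slides on it with friction 0.3 to 0.4.
- printer_mouth (a point): centre of the feed slot's mouth on the front face of the fixed card printer (200 wide x 300 deep x 165 mm high), at the height of the slot's floor, 80 mm above the desk. x points level into the slot, away from the robot, y across it. Slot 67 mm wide, 8 mm high inside; its upper side is bevelled open to about 20 mm at the face. The printer stands on the side where the riser is not.
- printer_lip (a point): middle of the front edge of the flat black lip before the mouth, at the slot's floor height, 18 mm out from the face; beyond it the lip slopes down for 8 mm more. The lip is 94 mm wide. Blue rails on both its sides, 8 mm high, narrow from about 83 mm apart here to 67 mm at the face
- printer_roller (a point): underside of the sprung rubber feed roller in the slot, 45 mm in from the face and 2 mm above the floor: 16 mm across, 50 mm wide, lifts up to 5 mm and presses with about 9 to 16 N. The tray's bevelled nose wedges under it; from there to the stop it drags at the tray with about 7 to 12 N, and it holds the tray once let go
- feed_stop: the rigid stop that ends the slot; origin in the middle of its front face at floor height, 80 mm in from the printer's face, axes as printer_mouth. With the tray fully home its nose touches here and 70 mm of it stick out of the face
- stapler: red stapler 130 x 34 x 50 mm lying on the riser near one end of it; origin under its middle; not to be disturbed
- stamp: blue and black rubber stamp 60 x 42 x 62 mm standing on the riser near its other end, towards the front; origin under its middle; not to be disturbed
- card_box: blue box of blank cards 98 x 66 x 40 mm on the riser behind the stamp; origin under its middle; not to be disturbed
- tape_dispenser: black weighted tape dispenser 200 x 75 x 135 mm on the desk far to the left; origin under its middle; not to be disturbed
- scissors: scissors 175 x 70 x 9 mm lying flat on the desk in front of the robot; origin near the pivot; not to be disturbed
- pen_cup: green pen cup 72 mm across, 180 mm high with its pens, on the desk far to the right; origin under its middle; not to be disturbed
- mug: white mug 80 mm across, 92 mm high, on the desk far to the left; origin under its middle; not to be disturbed
Not all that is in view belongs to the job. What is meant by the part that bears tray_center is not green, orange or turquoise, and is the smaller of those in its own colour.

How it is judged:
On the way:
1. the tray lies flat on the riser with the middle of its grip end at least 25 mm over the front edge (x of tray_grip_end in the frame of riser_edge below -0.025 m and x of tray_center in the frame of riser_edge above 0 m and z of tray_center in the frame of riser_edge between -0.003 and 0.005 m and angle between tray_center's own z axis and vertical below 0.05 rad), for 0.2 s.
At the end, for the whole second after the job is handed in: the tray sits in the printer's slot nose first, its nose within 2.5 mm of the stop (77.5 mm or more inside the face), straight (within 0.08 rad) and level (0.06 rad), centred within 5 mm, released and at rest; all other things are where they were (x of tray_front in the frame of printer_mouth above 0.0775 m and y of tray_front in the frame of printer_mouth between -0.005 and 0.005 m and z of tray_front in the frame of printer_mouth between -0.002 and 0.008 m and angle between the x axis of tray_center and the x axis of printer_mouth, either way round below 0.08 rad and angle between tray_center's own z axis and vertical below 0.06 rad and linear speed of tray below 0.01 m/s); the robot touches nothing.
It fails at once if the tray is pressed onto the riser with more than 20 N (contact force between tray and riser above 20 N).
It fails at once if the tray is rammed against the stop with more than 20 N (contact force between tray and feed_stop above 20 N).
It fails at once if the tray is dropped or let hang steeply (height (world z) of tray_center below 0.05 m or angle between tray_center's own z axis and vertical above 0.5 rad).
It fails at once if a bystander is moved more than 15 mm (distance of any of stapler, stamp, card_box, tape_dispenser, scissors, pen_cup, mug from where it was at the start of the episode above 0.015 m).
It also fails if it takes over 72 s, if anything falls off the work surface, if the arm or the gripper's body presses on something with over 40 N, if the wrist force passes 120 N, or if a joint passes its speed limit or range.

### The arm

A 6-joint arm with a two-finger parallel gripper is mounted at the origin on the work surface. World frame = base frame: x ahead of the robot, y to its left, z up, the work surface at z = 0. Lengths are in m, angles in rad, forces in N, time in s.
With the tool pointing down it reaches from about 0.3 to 0.875 m from the base axis. Payload 6.4 kg.
Tool frame: the origin (TCP) lies at the very end of the fingers, on their centre line; the grasp point (between the pads) lies 19 mm behind it (ctrl.tcp_to_grasp is the distance from the TCP to the grasp point, in m); z points along the fingers, y is the direction in which the jaws open and shut (so a half turn about z gives the same grasp; the last joint's range is limited). The gripper opens to 85 mm and grips with 20 to 120 N. Pads are 22 mm wide; open, the fingers measure 114 mm over their backs; the gripper's body (76 mm by 85 mm) begins 54 mm behind the grasp point. The pads swing forward as they close: fully open they stand 13 mm farther back than shut.
Start: joints at [0.988, 0.181, 1.607, -0, 1.354, -0.206], TCP at [0.212, 0.535, 0.231] pointing down, gripper open.
Joint ranges: [-2.99, 2.99], [-0.89, 2.07], [0.3, 2.58], [-1.14, 4.28], [0, 2.63], [-3.12, 3.12]. Speed limits (rad/s): [2.57, 2.57, 3.01, 3.14, 3.14, 3.14].

### API

Orientations are given as a unit quaternion [w, x, y, z].
In Python, from bench import ctrl gives the robot as it stands. The module is installed in compiled form; this text tells all that it offers.
- The arm moves only by the tool drive_tool, never from a script. Its argument "deltas" is a list of rows, each an object with "slide": the shift along the tool's x, y, z as a fraction of full scale, a list of three; "delta_rot": the turn, a rotation vector about the tool's x, y, z as a fraction of full scale, a list of three; "hand": the opening, from 0 (shut) to 1 (fully open). In form: [{"slide": [tx, ty, tz], "delta_rot": [wx, wy, wz], "hand": hand}, ...]. A call has exactly 5 rows; each row shifts and turns the commanded pose from where the row before left it, along the tool's axes as they then stand; what a row does not reach is not made up. Full scale, the value 1, is 50 mm for a shift and 180 degrees for a turn. A row lasts 1/8 s, in which the tool goes at most 62.5 mm and 10.7 degrees, less where a joint would pass 70% of its speed; a pose out of reach is approached as far as the arm can. A call with a number of a shift or a turn outside -1 to 1 is refused whole. A call with a gripper value outside its range is refused whole. The fingers move at their own pace and stop on an object; the grip force is fixed at half the most. Time passes only in rows, so rows that do not move let the fingers close, or fill a call up. It gives the time, the measured TCP pose, the force and the opening at its end, in the units of the state.
- ctrl.get_obs(): the state, without advancing time (a new reading comes with each control period).
- ctrl.camera(name): name is "scene" or "top"; returns a dict with "frame" (480x640x3 uint8, red, green, blue), "mtx" (3x3 intrinsics, pixels), "R" (3x3) and "t" (3): a world point X has camera coordinates R X + t. Camera axes: x right, y down, z forward; pixel columns grow to the right and rows downward; lengths in m; the calibration is good to about 2 mm. A picture is of the moment at which its call begins. There is no depth.
- ctrl.hand_in(): hands the job in, once; it reports no verdict.
The state is a dict: "time_s": time; "q": joint angles; "dq": joint speeds; "joint_efforts": joint torques, N m; "eef_pos": TCP position; "eef_rot": TCP orientation; "wrist_force": force on the tool from outside, world axes, zero at the start; "torque": the same for the moment, N m; "opening": opening from 0.0 (shut) to 1.0 (fully open).
Only numpy, scipy, OpenCV 4.12 (cv2) and the standard library are available. Lean on these libraries where they do the work, as an engineer would, in place of code of your own. Each camera call takes 0.05 s, during which the arm holds its last target.

## Working session

There is one attempt and no reset: what is moved stays moved. The work goes in short steps, Python scripts to look and compute and a tool call to move; the robot and the scene stay as the last step left them, time stands still between calls to the robot, and variables do not carry over. Pictures are saved under pics/ and viewed, and the job is handed in when it is done.

Besides the shell and the picture viewer there is one more tool, called after "Request:" in YAML: its name, and indented under it one key for each argument. drive_tool: Moves the arm, as the interface text tells. Its arguments: {"type":"object","properties":{"deltas":{"type":"array","items":{"type":"object","properties":{"slide":{"type":"array","items":{"type":"number"}},"delta_rot":{"type":"array","items":{"type":"number"}},"hand":{"type":"number"}}}}},"required":["deltas"]}

```bash
mkdir -p pics && cat > h.py <<'E'
import numpy as np, cv2
from bench import ctrl
def grab(n):
    c=ctrl.camera(n); return c
def save(im,p): cv2.imwrite(p,cv2.cvtColor(np.ascontiguousarray(im),cv2.COLOR_RGB2BGR))
def onplane(c,uv,z):
    K,R,t=np.array(c["mtx"]),np.array(c["R"]),np.array(c["t"])
    d=R.T@np.linalg.solve(K,[uv[0],uv[1],1]); o=-R.T@t
    return o+d*(z-o[2])/d[2]
def proj(c,X):
    p=np.array(c["mtx"])@(np.array(c["R"])@np.array(X)+np.array(c["t"])); return p[:2]/p[2]
E
python3 - <<'E'
from h import *
import pickle
for n in ("scene","top"):
    c=grab(n); save(c["frame"],f"pics/{n}0.png"); pickle.dump(c,open(n+"0.pkl","wb"))
    print(n,-np.array(c["R"]).T@c["t"],np.array(c["R"])[2])
o=ctrl.get_obs();print({k:np.round(v,3) for k,v in o.items()},ctrl.tcp_to_grasp)
E
```

```text
scene [ 1.28737338 -0.85718243  1.25349305] [-0.44036374  0.53665817 -0.71977621]
top [ 0.36025693 -0.01336803  1.4515228 ] [ 0.14106117  0.02062929 -0.98978593]
{'time_s': np.float64(0.1), 'q': array([ 0.988,  0.181,  1.608, -0.   ,  1.354, -0.206]), 'dq': array([ 0.   , -0.002, -0.004,  0.001, -0.001,  0.001]), 'joint_efforts': array([-0.0000e+00, -4.4588e+01, -3.5224e+01, -0.0000e+00,  4.0000e-03,
        0.0000e+00]), 'eef_pos': array([0.211, 0.534, 0.23 ]), 'eef_rot': array([-0.   ,  0.187,  0.982, -0.001]), 'wrist_force': array([-0.249,  0.212, -0.536]), 'torque': array([-0.023,  0.021,  0.004]), 'opening': np.float64(0.999)} 0.0187
```

View pics/scene0.png

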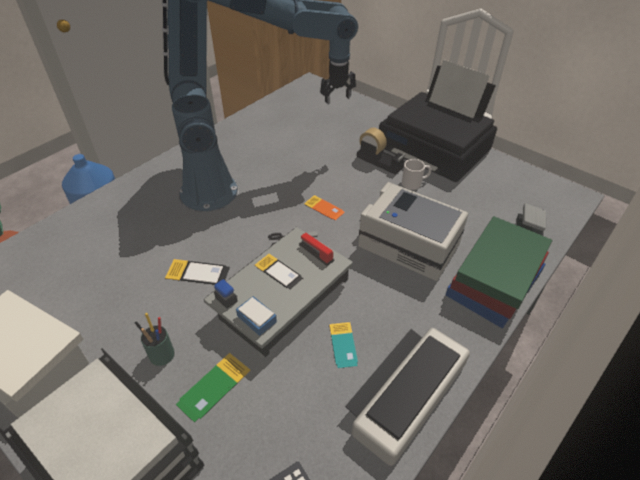

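View pics/top0.png

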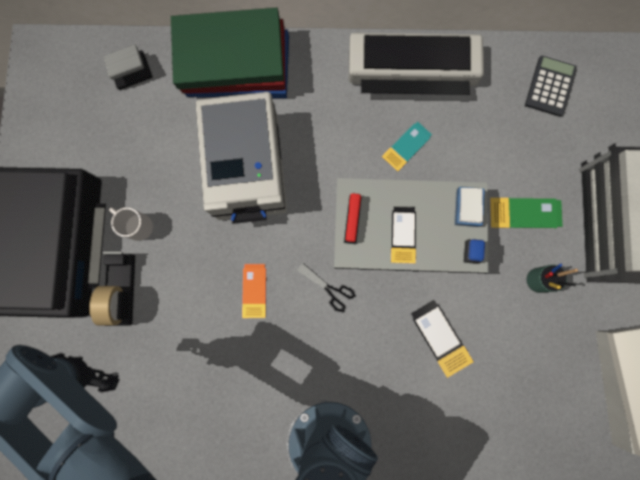

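```bash
python3 - <<'E'
import pickle
from h import *
T=pickle.load(open("top0.pkl","rb"));S=pickle.load(open("scene0.pkl","rb"))
save(cv2.resize(T["frame"][165:385,320:510],None,fx=2.7,fy=2.7,interpolation=cv2.INTER_CUBIC),"pics/t_r.png")
save(cv2.resize(T["frame"][80:230,180:300],None,fx=4,fy=4,interpolation=cv2.INTER_CUBIC),"pics/t_p.png")
save(cv2.resize(S["frame"][220:355,195:360],None,fx=4,fy=4,interpolation=cv2.INTER_CUBIC),"pics/s_r.png")
E
```

```text
(no output)
```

View pics/t_r.png

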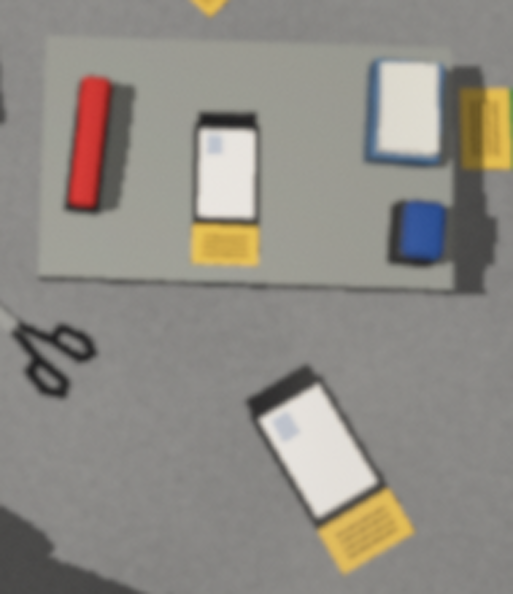

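View pics/t_p.png

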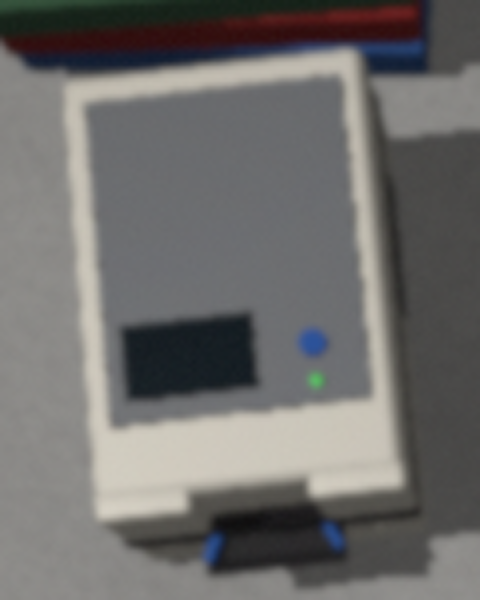

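View pics/s_r.png

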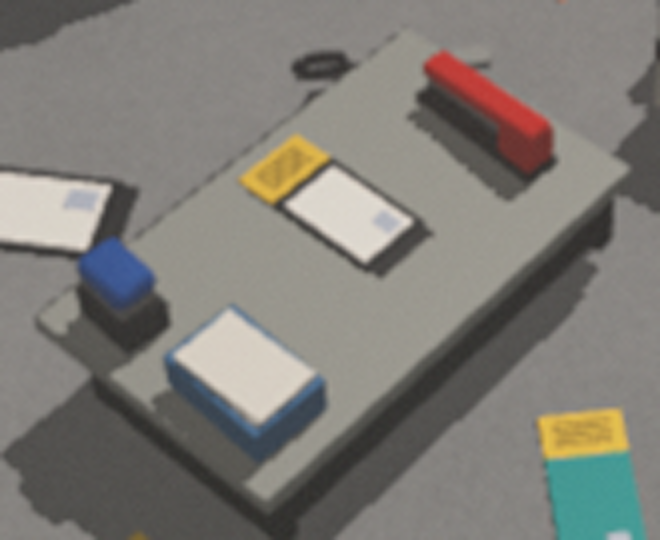

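```bash
cat > m.py <<'E'
from h import *
def tri(T,uT,S,uS):
    A=[];b=[]
    P=[]
    for c,uv in((T,uT),(S,uS)):
        K,R,t=[np.array(c[k]) for k in("mtx","R","t")]
        d=R.T@np.linalg.solve(K,[*uv,1]);d/=np.linalg.norm(d);o=-R.T@t
        M=np.eye(3)-np.outer(d,d);A.append(M);b.append(M@o);P.append((o,d))
    X=np.linalg.solve(sum(A),sum(b))
    g=[np.linalg.norm((np.eye(3)-np.outer(d,d))@(X-o)) for o,d in P]
    return X,sum(g)
def big(mask,roi):
    x0,y0,x1,y1=roi;m=np.zeros_like(mask);m[y0:y1,x0:x1]=mask[y0:y1,x0:x1]
    cs,_=cv2.findContours(m,cv2.RETR_EXTERNAL,cv2.CHAIN_APPROX_NONE)
    return sorted(cs,key=cv2.contourArea)[::-1]
def yel(c): 
    h=cv2.cvtColor(np.ascontiguousarray(c["frame"]),cv2.COLOR_RGB2HSV); return cv2.inRange(h,(15,90,90),(32,255,255))
def blu(c):
    h=cv2.cvtColor(np.ascontiguousarray(c["frame"]),cv2.COLOR_RGB2HSV); return cv2.inRange(h,(105,90,50),(125,255,255))
E
python3 - <<'E'
import pickle
from m import *
T=pickle.load(open("top0.pkl","rb"));S=pickle.load(open("scene0.pkl","rb"))
f=lambda p:(320+p[0]/2.7-.3,165+p[1]/2.7-.3); g=lambda p:(195+p[0]/4-.4,220+p[1]/4-.4)
for n,a,b in (("BL",(48,37),(630,168)),("BR",(452,50),(262,503)),("FR",(452,290),(38,320)),("FL",(38,276),(405,29)),
  ("yFL",(191,262),(297,135)),("yFR",(258,265),(241,181)),("wBL",(197,127),(415,222)),("wBR",(257,128),(366,263)),("noseL",(199,112),(432,232)),("noseR",(256,114),(380,277))):
    X,r=tri(T,f(a),S,g(b)); print(n,X.round(4),round(r,4))
for n,c,roi in(("T",T,(385,240,425,270)),("S",S,(250,250,280,275))):
    ct=big(yel(c),roi)[0]; print(n,cv2.minAreaRect(ct),cv2.contourArea(ct))
for ct in big(blu(T),(225,195,280,230))[:3]: print(cv2.minAreaRect(ct),cv2.contourArea(ct))
E
```

```text
BL [ 0.7057 -0.0045  0.1046] 0.0009
BR [ 0.7003 -0.4045  0.1016] 0.0008
FR [ 0.4636 -0.3999  0.0994] 0.0006
FL [ 0.467  -0.001   0.1038] 0.0023
yFL [ 0.484  -0.1482  0.1059] 0.0012
yFR [ 0.4835 -0.2119  0.1052] 0.0016
wBL [ 0.6162 -0.1539  0.1058] 0.0031
wBR [ 0.6166 -0.2109  0.1099] 0.0003
noseL [ 0.6321 -0.1546  0.1066] 0.0001
noseR [ 0.6312 -0.211   0.1052] 0.0012
T ((403.0, 255.0), (16.0, 24.0), 90.0) 356.0
S ((265.8536682128906, 261.81707763671875), (11.088336944580078, 20.927284240722656), 51.34019470214844) 189.5
((262.9000549316406, 213.30001831054688), (8.497057914733887, 4.0249223709106445), 63.43495178222656) 24.5
((233.0, 216.5), (7.0, 4.0), 90.0) 24.0
```

Request:
drive_tool:
  deltas:
    - {"slide":[0,0,-0.4],"delta_rot":[0,0,-0.04],"hand":0}
    - {"slide":[0,0,0],"delta_rot":[0,0,-0.04],"hand":0}
    - {"slide":[0,0,0],"delta_rot":[0,0,-0.04],"hand":0}
    - {"slide":[0,-0.8,0],"delta_rot":[0,0,0],"hand":0}
    - {"slide":[-0.3,-0.8,0],"delta_rot":[0,0,0],"hand":0}

```text
time_s: 0.72
eef_pos: [0.2257, 0.4536, 0.2505]
eef_rot: [-0.001, -0.001, 1.0, -0.001]
wrist_force: [0.4, -0.6, 1.0]
opening: 0.005
```

```bash
python3 - <<'E'
import pickle
from m import *
T=pickle.load(open("top0.pkl","rb"));S=pickle.load(open("scene0.pkl","rb"))
for uv in((262.9,213.3),(233,216.5)): print(onplane(T,uv,.088).round(4))
f=lambda p:(180+p[0]/4-.4,80+p[1]/4-.4)
for p in((98,522),(404,490),(65,87),(358,48)): print("roof",onplane(T,f(p),.165).round(4))
for p in((207,570),(345,552)): print("lip",onplane(T,f(p),.08).round(4))
for p in((213,517),(322,505)): print("mouthedge",onplane(T,f(p),.088).round(4))
save(cv2.resize(T["frame"][190:235,215:285],None,fx=10,fy=10,interpolation=cv2.INTER_CUBIC),"pics/t_m.png")
E
```

```text
[0.6093 0.1941 0.088 ]
[0.5989 0.2744 0.088 ]
roof [0.6005 0.3329 0.165 ]
roof [0.6252 0.1384 0.165 ]
roof [0.8906 0.3716 0.165 ]
roof [0.9207 0.1796 0.165 ]
lip [0.5849 0.2798 0.08  ]
lip [0.5991 0.1868 0.08  ]
mouthedge [0.6199 0.2759 0.088 ]
mouthedge [0.6296 0.2025 0.088 ]
```

View pics/t_m.png

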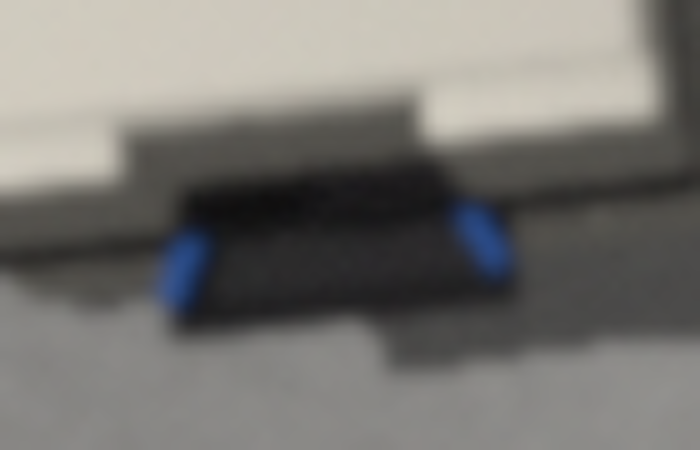

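Request:
drive_tool:
  deltas:
    - {"slide":[-0.54,-0.98,0],"delta_rot":[0,0,0],"hand":0}
    - {"slide":[-0.54,-0.98,0],"delta_rot":[0,0,0],"hand":0}
    - {"slide":[-0.54,-0.98,0],"delta_rot":[0,0,0],"hand":0}
    - {"slide":[-0.54,-0.98,0],"delta_rot":[0,0,0],"hand":0}
    - {"slide":[-0.54,-0.98,0],"delta_rot":[0,0,0],"hand":0}

```text
time_s: 1.35
eef_pos: [0.362, 0.2081, 0.2512]
eef_rot: [0.0, -0.0, 1.0, 0.0]
wrist_force: [0.4, -0.2, 0.6]
opening: -0.001
```

Request:
drive_tool:
  deltas:
    - {"slide":[-0.54,-0.98,0],"delta_rot":[0,0,0],"hand":0}
    - {"slide":[-0.54,-0.98,0],"delta_rot":[0,0,0],"hand":0}
    - {"slide":[-0.54,-0.98,0],"delta_rot":[0,0,0],"hand":0}
    - {"slide":[-0.54,-0.98,0],"delta_rot":[0,0,0],"hand":0}
    - {"slide":[-0.54,-0.98,0],"delta_rot":[0,0,0],"hand":0}

```text
time_s: 1.98
eef_pos: [0.4971, -0.037, 0.251]
eef_rot: [-0.0, 0.0, 1.0, 0.0]
wrist_force: [1.0, -0.2, -0.6]
opening: -0.001
```

Request:
drive_tool:
  deltas:
    - {"slide":[-0.54,-0.98,0],"delta_rot":[0,0,0],"hand":0}
    - {"slide":[-0.54,-0.98,0],"delta_rot":[0,0,0],"hand":0}
    - {"slide":[-0.54,-0.98,0],"delta_rot":[0,0,0],"hand":0}
    - {"slide":[0,0,0.8],"delta_rot":[0,0,0],"hand":0}
    - {"slide":[0,0,0.8],"delta_rot":[0,0,0],"hand":0}

```text
time_s: 2.6
eef_pos: [0.5777, -0.1832, 0.1699]
eef_rot: [0.0, 0.001, 1.0, 0.0]
wrist_force: [-0.7, 0.8, -0.3]
opening: 0.001
```

Request:
drive_tool:
  deltas:
    - {"slide":[0,0,0.5],"delta_rot":[0,0,0],"hand":0}
    - {"slide":[0,0,0.4],"delta_rot":[0,0,0],"hand":0}
    - {"slide":[0,0,0.14],"delta_rot":[0,0,0],"hand":0}
    - {"slide":[0,0,0],"delta_rot":[0,0,0],"hand":0}
    - {"slide":[0,0,0],"delta_rot":[0,0,0],"hand":0}

```text
time_s: 3.22
eef_pos: [0.5785, -0.1826, 0.1206]
eef_rot: [0.001, -0.0, 1.0, -0.001]
wrist_force: [-0.2, -0.6, 0.3]
opening: -0.001
```

```bash
python3 - <<'E'
from h import *
c=grab("scene"); save(cv2.resize(c["frame"][200:355,195:360],None,fx=4,fy=3.8,interpolation=cv2.INTER_CUBIC),"pics/s1.png");o=ctrl.get_obs();print(o["eef_pos"],o["wrist_force"])
E
```

```text
[ 0.57849702 -0.18263071  0.12063086] [0.03858333 0.4292866  0.69567279]
```

View pics/s1.png

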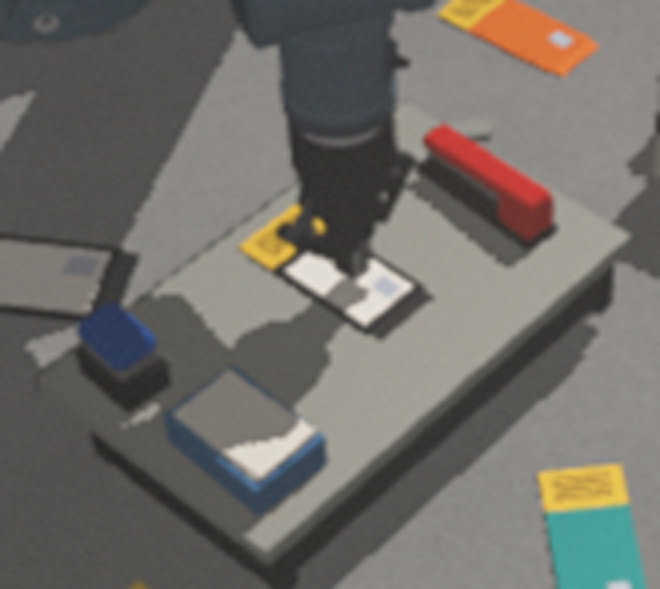

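Request:
drive_tool:
  deltas:
    - {"slide":[0,0,0.06],"delta_rot":[0,0,0],"hand":0}
    - {"slide":[0,0,0.06],"delta_rot":[0,0,0],"hand":0}
    - {"slide":[0,0,0.06],"delta_rot":[0,0,0],"hand":0}
    - {"slide":[0,0,0.0],"delta_rot":[0,0,0],"hand":0}
    - {"slide":[0,0,0],"delta_rot":[0,0,0],"hand":0}

```text
time_s: 3.9
eef_pos: [0.5777, -0.1823, 0.1103]
eef_rot: [-0.0, -0.0, 1.0, 0.0]
wrist_force: [0.4, 0.5, -0.6]
opening: 0.001
```

Request:
drive_tool:
  deltas:
    - {"slide":[0,0,0.03],"delta_rot":[0,0,0],"hand":0}
    - {"slide":[0,0,0.0],"delta_rot":[0,0,0],"hand":0}
    - {"slide":[0,0,0.03],"delta_rot":[0,0,0],"hand":0}
    - {"slide":[0,0,0.0],"delta_rot":[0,0,0],"hand":0}
    - {"slide":[0,0,0],"delta_rot":[0,0,0],"hand":0}

```text
time_s: 4.53
eef_pos: [0.5777, -0.1822, 0.1073]
eef_rot: [-0.0, -0.0, 1.0, 0.0]
wrist_force: [0.4, 0.0, -0.8]
opening: -0.0
```

Request:
drive_tool:
  deltas:
    - {"slide":[0,0,0.02],"delta_rot":[0,0,0],"hand":0}
    - {"slide":[0,0,0.0],"delta_rot":[0,0,0],"hand":0}
    - {"slide":[0,0,0.0],"delta_rot":[0,0,0],"hand":0}
    - {"slide":[0,0,0.0],"delta_rot":[0,0,0],"hand":0}
    - {"slide":[0,0,0],"delta_rot":[0,0,0],"hand":0}

```text
time_s: 5.15
eef_pos: [0.5779, -0.1823, 0.1069]
eef_rot: [0.0, -0.0, 1.0, -0.0]
wrist_force: [-2.4, 1.6, 5.5]
opening: 0.002
```

Request:
drive_tool:
  deltas:
    - {"slide":[0,0,0.02],"delta_rot":[0,0,0],"hand":0}
    - {"slide":[0,0,0.0],"delta_rot":[0,0,0],"hand":0}
    - {"slide":[0,0,0.0],"delta_rot":[0,0,0],"hand":0}
    - {"slide":[0,0,0.0],"delta_rot":[0,0,0],"hand":0}
    - {"slide":[0,0,0],"delta_rot":[0,0,0],"hand":0}

```text
time_s: 5.78
eef_pos: [0.5781, -0.1825, 0.1069]
eef_rot: [0.0, -0.0, 1.0, -0.0]
wrist_force: [-3.9, 1.9, 12.5]
opening: 0.0
```

Request:
drive_tool:
  deltas:
    - {"slide":[0,0,-0.008],"delta_rot":[0,0,0],"hand":0}
    - {"slide":[0.04,0,0.0],"delta_rot":[0,0,0],"hand":0}
    - {"slide":[0.06,0,0.0],"delta_rot":[0,0,0],"hand":0}
    - {"slide":[0.06,0,0.0],"delta_rot":[0,0,0],"hand":0}
    - {"slide":[0.06,0,0],"delta_rot":[0,0,0],"hand":0}

```text
time_s: 6.4
eef_pos: [0.5681, -0.1829, 0.1069]
eef_rot: [0.002, -0.0, 1.0, -0.001]
wrist_force: [1.9, -0.1, 4.8]
opening: -0.0
```

```bash
python3 - <<'E'
from m import *
c=grab("scene"); ct=big(yel(c),(240,245,290,280))[0]; print(cv2.minAreaRect(ct)); o=ctrl.get_obs();print(o["eef_pos"],o["wrist_force"])
save(cv2.resize(c["frame"][200:355,195:360],None,fx=4,fy=3.8,interpolation=cv2.INTER_CUBIC),"pics/s2.png")
E
```

```text
((262.40771484375, 261.23846435546875), (11.05093002319336, 18.5936279296875), 52.12501525878906)
[ 0.56776132 -0.18283368  0.10690421] [ 1.30895761 -0.98462741  6.28862435]
```

View pics/s2.png

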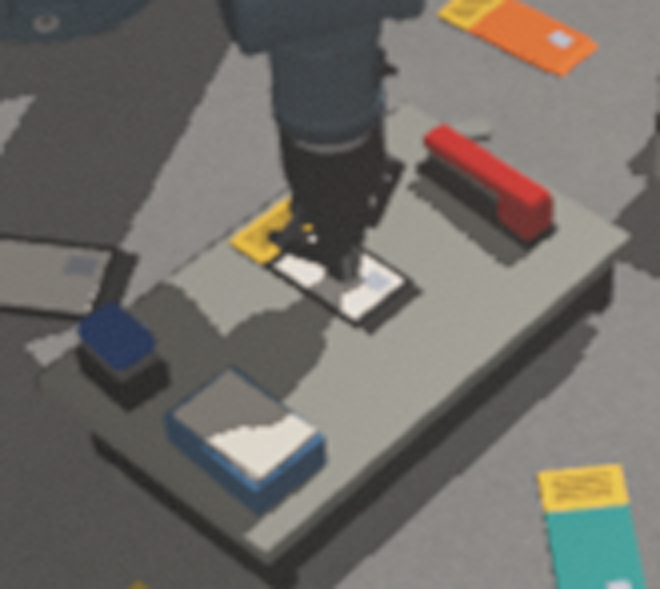

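Request:
drive_tool:
  deltas:
    - {"slide":[0.08,0,0],"delta_rot":[0,0,0],"hand":0}
    - {"slide":[0.08,0,0.0],"delta_rot":[0,0,0],"hand":0}
    - {"slide":[0.08,0,0.0],"delta_rot":[0,0,0],"hand":0}
    - {"slide":[0.08,0,0.0],"delta_rot":[0,0,0],"hand":0}
    - {"slide":[0.08,0,0],"delta_rot":[0,0,0],"hand":0}

```text
time_s: 7.08
eef_pos: [0.548, -0.1829, 0.1069]
eef_rot: [0.002, -0.0, 1.0, -0.001]
wrist_force: [2.5, 0.1, 5.7]
opening: 0.002
```

Request:
drive_tool:
  deltas:
    - {"slide":[0.08,0,0],"delta_rot":[0,0,0],"hand":0}
    - {"slide":[0.08,0,0.0],"delta_rot":[0,0,0],"hand":0}
    - {"slide":[0.08,0,0.0],"delta_rot":[0,0,0],"hand":0}
    - {"slide":[0.08,0,0.0],"delta_rot":[0,0,0],"hand":0}
    - {"slide":[0.08,0,0],"delta_rot":[0,0,0],"hand":0}

```text
time_s: 7.7
eef_pos: [0.528, -0.183, 0.1069]
eef_rot: [0.002, -0.0, 1.0, -0.001]
wrist_force: [3.3, -0.0, 5.6]
opening: 0.006
```

```bash
python3 - <<'E'
from m import *
c=grab("scene"); o=ctrl.get_obs();print(o["eef_pos"],o["wrist_force"])
save(cv2.resize(c["frame"][200:355,195:360],None,fx=4,fy=3.8,interpolation=cv2.INTER_CUBIC),"pics/s3.png")
E
```

```text
[ 0.52763501 -0.18295416  0.1068823 ] [ 0.14179705 -1.09883098  5.72394911]
```

View pics/s3.png

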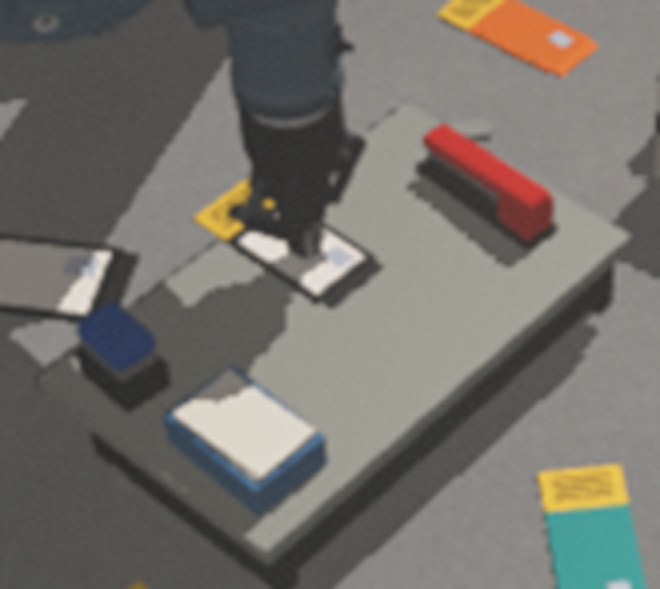

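Request:
drive_tool:
  deltas:
    - {"slide":[0.08,0,0],"delta_rot":[0,0,0],"hand":0}
    - {"slide":[0.08,0,0.0],"delta_rot":[0,0,0],"hand":0}
    - {"slide":[0.08,0,0.0],"delta_rot":[0,0,0],"hand":0}
    - {"slide":[0.04,0,0.0],"delta_rot":[0,0,0],"hand":0}
    - {"slide":[0,0,0],"delta_rot":[0,0,0],"hand":0}

```text
time_s: 8.38
eef_pos: [0.5138, -0.183, 0.1069]
eef_rot: [0.001, -0.0, 1.0, -0.001]
wrist_force: [0.8, -0.2, 6.5]
opening: -0.0
```

Request:
drive_tool:
  deltas:
    - {"slide":[0,0,-0.02],"delta_rot":[0,0,0],"hand":0}
    - {"slide":[0,0,-0.2],"delta_rot":[0,0,0],"hand":0}
    - {"slide":[0,0,-0.8],"delta_rot":[0,0,0],"hand":0}
    - {"slide":[0.8,0,-0.6],"delta_rot":[0,0,0],"hand":0.5}
    - {"slide":[1,0,0],"delta_rot":[0,0,0],"hand":1}

```text
time_s: 9.0
eef_pos: [0.4233, -0.1833, 0.1895]
eef_rot: [0.002, -0.001, 1.0, -0.002]
wrist_force: [-0.4, -0.0, 0.3]
opening: 0.42
```

Request:
drive_tool:
  deltas:
    - {"slide":[1,0,0],"delta_rot":[0,0,0],"hand":1}
    - {"slide":[1,0,0],"delta_rot":[0,0,0],"hand":1}
    - {"slide":[0,0,0],"delta_rot":[0,0,0],"hand":1}
    - {"slide":[0,0,0],"delta_rot":[0,0,0],"hand":1}
    - {"slide":[0,0,0],"delta_rot":[0,0,0],"hand":1}

```text
time_s: 9.62
eef_pos: [0.3235, -0.1825, 0.1869]
eef_rot: [0.0, -0.0, 1.0, -0.0]
wrist_force: [0.7, 0.5, -0.4]
opening: 1.002
```

```bash
python3 - <<'E'
from m import *
import pickle
o=ctrl.get_obs();print(o["eef_pos"],o["wrist_force"],o["opening"],o["q"].round(2))
for n,(x0,y0,x1,y1) in(("scene",(195,200,360,355)),("top",(320,165,510,345))):
    c=grab(n); pickle.dump(c,open(n+"1.pkl","wb"))
    save(cv2.resize(c["frame"][y0:y1,x0:x1],None,fx=4,fy=3.3 if n=="top" else 3.8,interpolation=cv2.INTER_CUBIC),f"pics/{n}4.png")
E
```

```text
[ 0.3235015  -0.18248124  0.18693758] [ 0.66026127  0.54241714 -0.43305969] 1.0021787476918695 [-0.84 -0.27  2.13  0.    1.28 -2.41]
```

View pics/scene4.png

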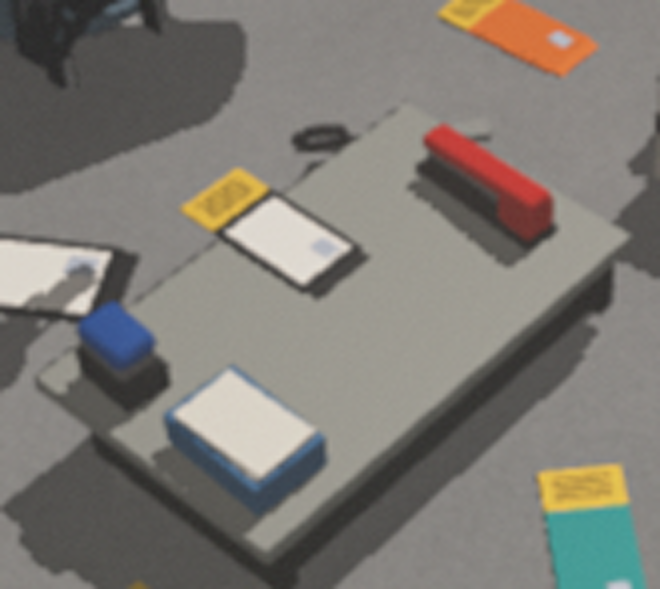

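View pics/top4.png

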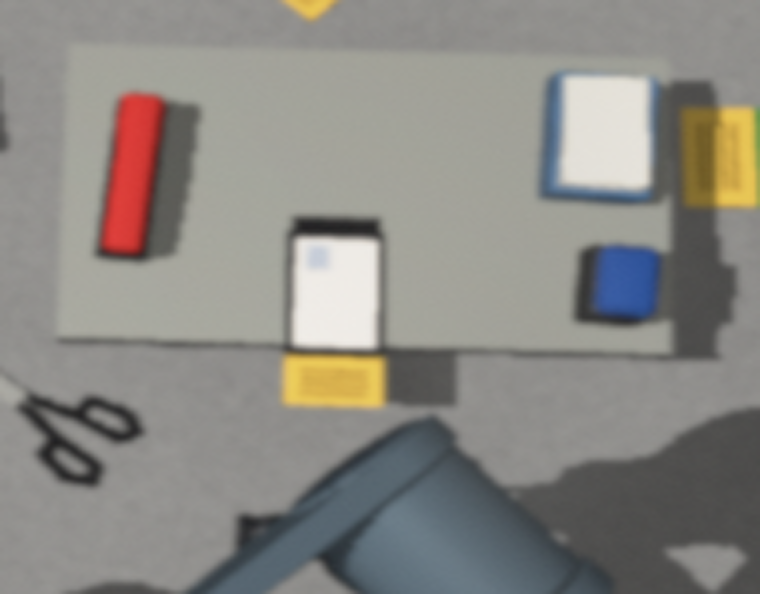

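```bash
cat >> m.py <<'E'
def white(c):
    h=cv2.cvtColor(np.ascontiguousarray(c["frame"]),cv2.COLOR_RGB2HSV); return cv2.inRange(h,(0,0,185),(180,30,255))
E
python3 - <<'E'
from m import *
import pickle
T=pickle.load(open("top1.pkl","rb"));S=pickle.load(open("scene1.pkl","rb"))
f=lambda p:(320+p[0]/4-.4,165+p[1]/3.3-.35)
for n,p in(("yFL",(282,404)),("yFR",(386,407)),("nL",(293,218)),("nR",(381,220)),("wBL",(293,235)),("wBR",(381,237)),("wFL",(290,349)),("wFR",(381,351)),("yBL",(286,355)),("yBR",(386,356))): print(n,onplane(T,f(p),.107).round(4))
for n,p in(("eL",(58,339)),("eR",(672,354)),("e285",(280,345)),("e400",(390,348))): print(n,onplane(T,f(p),.104).round(4))
ct=big(yel(T),(385,265,425,295))[0];r=cv2.minAreaRect(ct);print(r,onplane(T,r[0],.107).round(4), cv2.moments(ct)["m10"]/cv2.moments(ct)["m00"])
m=yel(T)[265:295,385:425];ys,xs=np.nonzero(m);print(xs.mean()+385,ys.mean()+265,onplane(T,(xs.mean()+385,ys.mean()+265),.107).round(4))
m=white(T)[225:275,385:420];ys,xs=np.nonzero(m);print("card",onplane(T,(xs.mean()+385,ys.mean()+225),.107).round(4),m.sum()/255)
E
```

```text
yFL [ 0.4185 -0.1472  0.107 ]
yFR [ 0.4177 -0.2144  0.107 ]
nL [ 0.5663 -0.1535  0.107 ]
nR [ 0.5659 -0.2112  0.107 ]
wBL [ 0.5526 -0.1535  0.107 ]
wBR [ 0.5523 -0.2112  0.107 ]
wFL [ 0.4618 -0.1521  0.107 ]
wFR [ 0.4615 -0.2112  0.107 ]
yBL [ 0.457  -0.1496  0.107 ]
yBR [ 0.4577 -0.2144  0.107 ]
eL [ 0.4666 -0.001   0.104 ]
eR [ 0.4636 -0.4001  0.104 ]
e285 [ 0.465  -0.1459  0.104 ]
e400 [ 0.4643 -0.2175  0.104 ]
((403.5, 280.0), (16.0, 25.0), 90.0) [ 0.4375 -0.1818  0.107 ] 403.5352733686066
403.5 279.61722488038276 [ 0.4385 -0.1818  0.107 ]
card [ 0.5069 -0.181   0.107 ] 659.0
```

Request:
drive_tool:
  deltas:
    - {"slide":[0,0,0],"delta_rot":[0,-0.0417,0],"hand":1}
    - {"slide":[0,0.02,0],"delta_rot":[0,-0.0417,0],"hand":1}
    - {"slide":[-0.056,0,0.73],"delta_rot":[0,0,0],"hand":1}
    - {"slide":[-0.056,0,0.73],"delta_rot":[0,0,0],"hand":1}
    - {"slide":[-0.056,0,0.73],"delta_rot":[0,0,0],"hand":1}

```text
time_s: 10.35
eef_pos: [0.36, -0.1817, 0.0825]
eef_rot: [0.131, -0.0, 0.991, -0.001]
wrist_force: [0.7, 0.2, 0.1]
opening: 1.002
```

```bash
cat >> h.py <<'E'
from scipy.spatial.transform import Rotation as Ro
def toolR(o=None):
    o=o or ctrl.get_obs(); w,x,y,z=o["eef_rot"]; return Ro.from_quat([x,y,z,w]).as_matrix()
def rel(target):
    o=ctrl.get_obs(); d=np.array(target)-o["eef_pos"]; return (toolR(o).T@d/0.05).round(3)
E
python3 - <<'E'
from h import *
o=ctrl.get_obs();print(o["eef_pos"],o["eef_rot"],toolR(o).round(3));print(rel((.441,-.1815,.0833)))
c=grab("top"); save(cv2.resize(c["frame"][165:345,320:510],None,fx=4,fy=3.3,interpolation=cv2.INTER_CUBIC),"pics/top5.png")
E
```

```text
[ 0.35999924 -0.18167926  0.08247091] [ 1.30943149e-01 -2.72832956e-04  9.91389693e-01 -5.41564547e-04] [[-0.966 -0.     0.26 ]
 [-0.001  1.    -0.001]
 [-0.26  -0.001 -0.966]]
[-1.569  0.003  0.405]
```

View pics/top5.png

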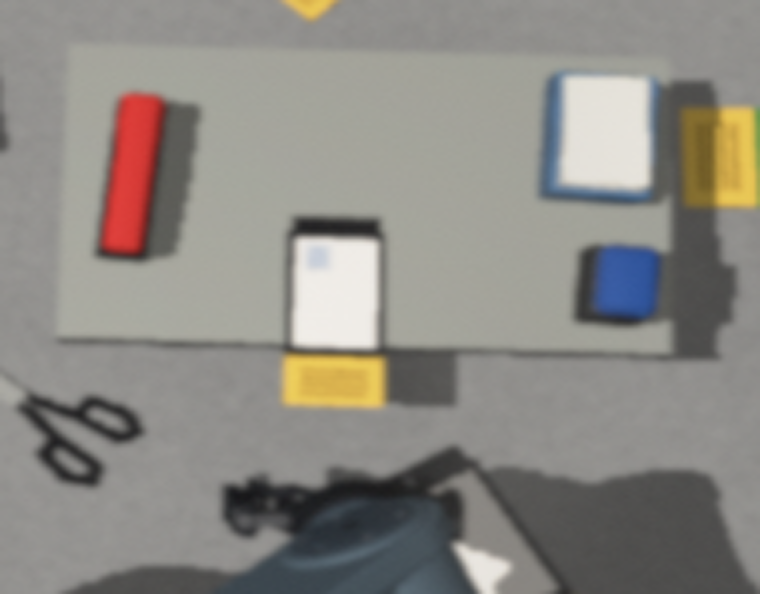

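Gripper is centred on the tray and tilted back. Moving forward, then checking before closing.

Request:
drive_tool:
  deltas:
    - {"slide":[-0.4,0,0.1],"delta_rot":[0,0,0],"hand":1}
    - {"slide":[-0.4,0,0.1],"delta_rot":[0,0,0],"hand":1}
    - {"slide":[-0.4,0,0.1],"delta_rot":[0,0,0],"hand":1}
    - {"slide":[-0.37,0,0.1],"delta_rot":[0,0,0],"hand":1}
    - {"slide":[0,0,0],"delta_rot":[0,0,0],"hand":1}

```text
time_s: 11.02
eef_pos: [0.4413, -0.1811, 0.0844]
eef_rot: [0.131, -0.001, 0.991, 0.0]
wrist_force: [0.1, 0.7, -0.1]
opening: 1.001
```

```bash
python3 - <<'E'
from h import *
o=ctrl.get_obs();print(o["eef_pos"],o["wrist_force"])
c=grab("scene");a=cv2.resize(c["frame"][205:285,215:315],None,fx=7,fy=7,interpolation=cv2.INTER_CUBIC); save(a,"pics/s6.png")
c=grab("top"); save(cv2.resize(c["frame"][165:345,320:510],None,fx=4,fy=3.3,interpolation=cv2.INTER_CUBIC),"pics/top6.png")
E
```

```text
[ 0.44128959 -0.1811368   0.08442863] [ 0.06877232  0.73914882 -0.14046873]
```

View pics/s6.png

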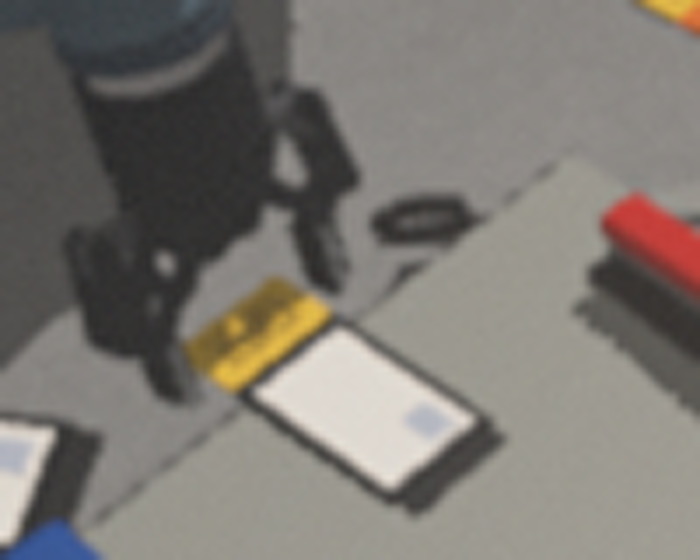

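View pics/top6.png

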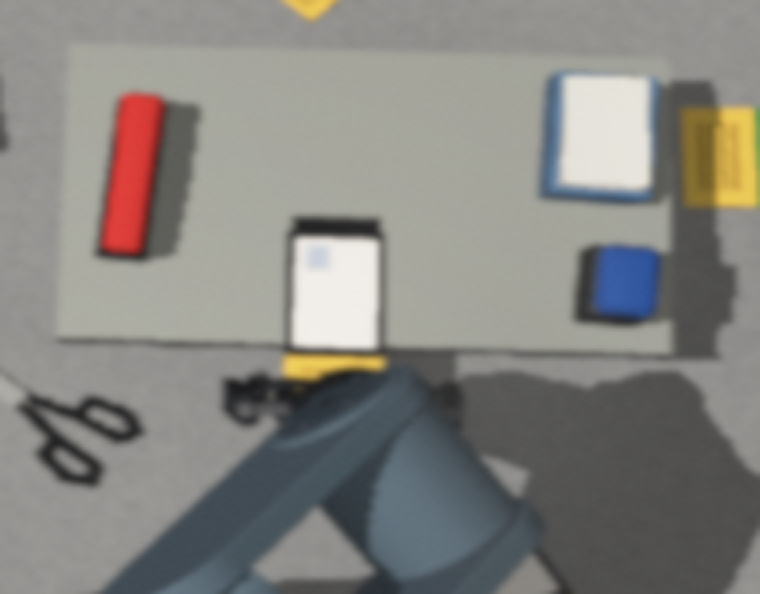

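Request:
drive_tool:
  deltas:
    - {"slide":[0,0,0],"delta_rot":[0,0,0],"hand":0.85}
    - {"slide":[0,0,0],"delta_rot":[0,0,0],"hand":0.75}
    - {"slide":[0,0,0],"delta_rot":[0,0,0],"hand":0.65}
    - {"slide":[0,0,0],"delta_rot":[0,0,0],"hand":0.4}
    - {"slide":[0,0,0],"delta_rot":[0,0,0],"hand":0}

```text
time_s: 11.75
eef_pos: [0.4403, -0.1815, 0.0843]
eef_rot: [0.131, -0.0, 0.991, -0.0]
wrist_force: [-1.7, -0.2, 2.5]
opening: 0.724
```

Request:
drive_tool:
  deltas:
    - {"slide":[0,0,0],"delta_rot":[0,0,0],"hand":0}
    - {"slide":[0,0,0],"delta_rot":[0,0,0],"hand":0}
    - {"slide":[0,0,0],"delta_rot":[0,0,0],"hand":0}
    - {"slide":[0,0,0],"delta_rot":[0,0,0],"hand":0}
    - {"slide":[0,0,0],"delta_rot":[0,0,0],"hand":0}

```text
time_s: 12.38
eef_pos: [0.4403, -0.1815, 0.0843]
eef_rot: [0.131, -0.0, 0.991, -0.0]
wrist_force: [-0.3, -1.2, 3.1]
opening: 0.719
```

```bash
python3 - <<'E'
from h import *
o=ctrl.get_obs();print(o["eef_pos"],o["wrist_force"],o["torque"],o["opening"])
c=grab("scene");a=cv2.resize(c["frame"][205:285,215:315],None,fx=7,fy=7,interpolation=cv2.INTER_CUBIC); save(a,"pics/s7.png")
E
```

```text
[ 0.44032915 -0.1814783   0.08425286] [-0.25116643 -1.19874657  3.11873969] [-0.20135639  0.0418362  -0.09273544] 0.7191368791262911
```

View pics/s7.png

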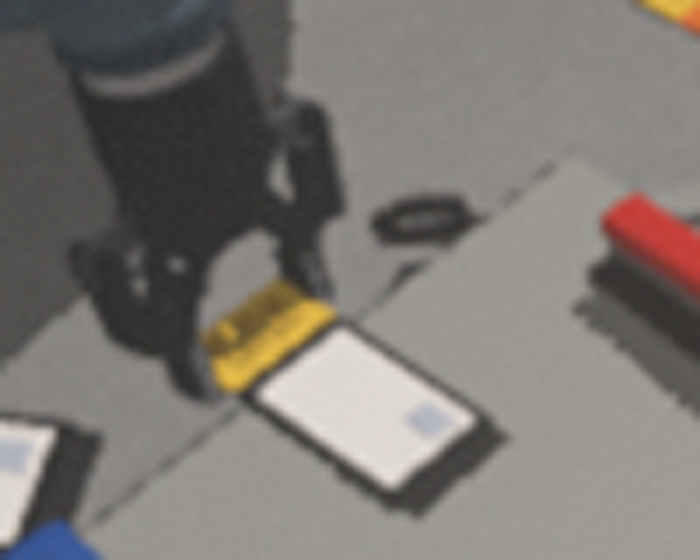

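Request:
drive_tool:
  deltas:
    - {"slide":[-0.01,0,-0.04],"delta_rot":[0,0,0],"hand":0}
    - {"slide":[-0.02,0,-0.08],"delta_rot":[0,0,0],"hand":0}
    - {"slide":[-0.05,0,-0.19],"delta_rot":[0,0,0],"hand":0}
    - {"slide":[-0.078,0,-0.29],"delta_rot":[0,0,0],"hand":0}
    - {"slide":[-0.078,0,-0.29],"delta_rot":[0,0,0],"hand":0}

```text
time_s: 13.05
eef_pos: [0.4401, -0.1813, 0.1311]
eef_rot: [0.131, -0.0, 0.991, -0.0]
wrist_force: [0.8, 0.1, -0.6]
opening: 0.725
```

```bash
python3 - <<'E'
from h import *
import pickle
o=ctrl.get_obs();print(o["eef_pos"],o["wrist_force"],o["torque"],o["opening"])
c=grab("scene");pickle.dump(c,open("scene2.pkl","wb"));a=cv2.resize(c["frame"][190:285,210:330],None,fx=6,fy=6,interpolation=cv2.INTER_CUBIC); save(a,"pics/s8.png")
c=grab("top");pickle.dump(c,open("top2.pkl","wb")); save(cv2.resize(c["frame"][210:310,370:450],None,fx=6,fy=6,interpolation=cv2.INTER_CUBIC),"pics/top8.png")
E
```

```text
[ 0.4400621  -0.1812575   0.13114719] [ 0.75438264  0.13470314 -0.63840053] [0.0018308  0.19461979 0.02347232] 0.7249159902848652
```

View pics/s8.png

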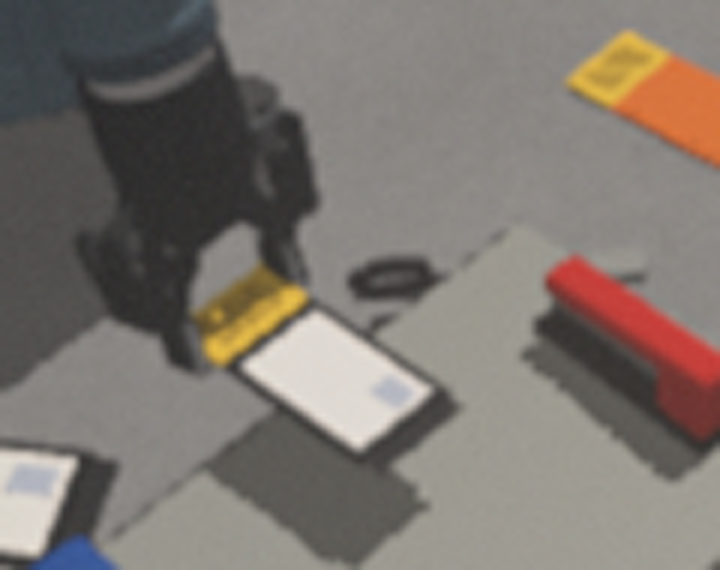

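View pics/top8.png

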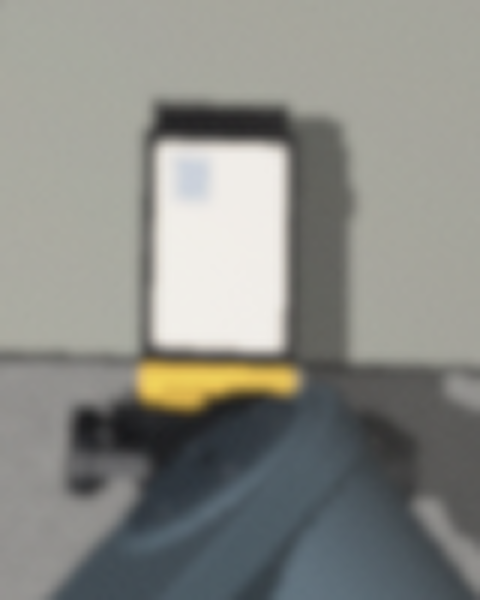

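```bash
python3 - <<'E'
from m import *
import pickle
T=pickle.load(open("top2.pkl","rb"));S=pickle.load(open("scene2.pkl","rb"))
f=lambda p:(370+p[0]/6-.42,210+p[1]/6-.42);g=lambda p:(210+p[0]/6-.42,190+p[1]/6-.42)
for n,a,b in(("wBL",(155,140),(435,388)),("wBR",(290,142),(360,452)),("wFL",(151,350),(313,309)),("wFR",(287,353),(239,363)),("nL",(157,103),(459,405)),("nR",(288,107),(373,463))):
    X,r=tri(T,f(a),S,g(b));print(n,X.round(4),round(r,4))
E
```

```text
wBL [ 0.5526 -0.1556  0.1562] 0.0021
wBR [ 0.5535 -0.2118  0.1564] 0.0004
wFL [ 0.4642 -0.1545  0.1536] 0.0015
wFR [ 0.4648 -0.2097  0.1576] 0.0012
nL [ 0.5689 -0.1561  0.1554] 0.0011
nR [ 0.5664 -0.2124  0.1586] 0.0052
```

Request:
drive_tool:
  deltas:
    - {"slide":[-0.1,0,-0.36],"delta_rot":[0,0,0],"hand":0}
    - {"slide":[-0.1,0.2,-0.36],"delta_rot":[0,0,0],"hand":0}
    - {"slide":[-0.05,0.5,-0.14],"delta_rot":[0,0,0],"hand":0}
    - {"slide":[0,0.8,0],"delta_rot":[0,0,0],"hand":0}
    - {"slide":[0,0.9,0],"delta_rot":[0,0,0],"hand":0}

```text
time_s: 13.78
eef_pos: [0.4408, -0.0606, 0.1749]
eef_rot: [0.131, 0.001, 0.991, -0.0]
wrist_force: [0.1, 0.5, 0.3]
opening: 0.722
```

Request:
drive_tool:
  deltas:
    - {"slide":[0,0.9,0],"delta_rot":[0,0,0],"hand":0}
    - {"slide":[0,0.9,0],"delta_rot":[0,0,0],"hand":0}
    - {"slide":[0,0.9,0],"delta_rot":[0,0,0],"hand":0}
    - {"slide":[0.05,0.9,0],"delta_rot":[0,0,0],"hand":0}
    - {"slide":[0.05,0.7,0],"delta_rot":[0,0,0],"hand":0}

```text
time_s: 14.4
eef_pos: [0.4355, 0.1555, 0.1735]
eef_rot: [0.131, -0.001, 0.991, 0.0]
wrist_force: [0.1, 0.1, -0.1]
opening: 0.722
```

Request:
drive_tool:
  deltas:
    - {"slide":[0.05,0.6,0],"delta_rot":[0,0,0],"hand":0}
    - {"slide":[0.05,0.4,0],"delta_rot":[0,0,0],"hand":0}
    - {"slide":[0,0,0],"delta_rot":[-0.0054,0,-0.02],"hand":0}
    - {"slide":[0,0,0],"delta_rot":[-0.0054,0,-0.02],"hand":0}
    - {"slide":[0,0,0],"delta_rot":[0,0,0],"hand":0}

```text
time_s: 15.02
eef_pos: [0.431, 0.2036, 0.172]
eef_rot: [0.13, -0.064, 0.989, 0.009]
wrist_force: [-0.2, 0.2, 0.5]
opening: 0.722
```

```bash
python3 - <<'E'
from h import *
o=ctrl.get_obs();print(o["eef_pos"],o["wrist_force"],o["torque"],o["opening"]);print(toolR().round(4)); print(rel((.4271,.2112,.075)))
E
```

```text
[0.43099373 0.20357555 0.1720278 ] [-0.1780129   0.20939928  0.47162049] [-0.01501811  0.14678708 -0.00688555] 0.7223604495426841
[[-9.579e-01 -1.292e-01  2.563e-01]
 [-1.247e-01  9.916e-01  3.370e-02]
 [-2.585e-01  3.000e-04 -9.660e-01]]
[0.557 0.161 1.86 ]
```

Request:
drive_tool:
  deltas:
    - {"slide":[0.186,0.054,0.62],"delta_rot":[0,0,0],"hand":0}
    - {"slide":[0.186,0.054,0.62],"delta_rot":[0,0,0],"hand":0}
    - {"slide":[0.186,0.054,0.62],"delta_rot":[0,0,0],"hand":0}
    - {"slide":[0,0,0],"delta_rot":[0,0,0],"hand":0}
    - {"slide":[0,0,0],"delta_rot":[0,0,0],"hand":0}

```text
time_s: 15.65
eef_pos: [0.4281, 0.2115, 0.0763]
eef_rot: [0.131, -0.064, 0.989, 0.009]
wrist_force: [-0.3, 0.5, 0.5]
opening: 0.722
```

```bash
python3 - <<'E'
from h import *
import pickle
o=ctrl.get_obs();print(o["eef_pos"],o["wrist_force"],o["torque"],o["opening"])
c=grab("top");pickle.dump(c,open("top3.pkl","wb")); save(cv2.resize(c["frame"][180:290,205:295],None,fx=6,fy=5.4,interpolation=cv2.INTER_CUBIC),"pics/top9.png")
c=grab("scene");pickle.dump(c,open("scene3.pkl","wb"));a=cv2.resize(c["frame"][170:290,290:480],None,fx=4,fy=4,interpolation=cv2.INTER_CUBIC); save(a,"pics/s9.png")
E
```

```text
[0.42812706 0.21151746 0.07628194] [-0.30409553  0.53181959  0.53845673] [0.00780173 0.19184024 0.05054053] 0.7219230110202925
```

View pics/top9.png

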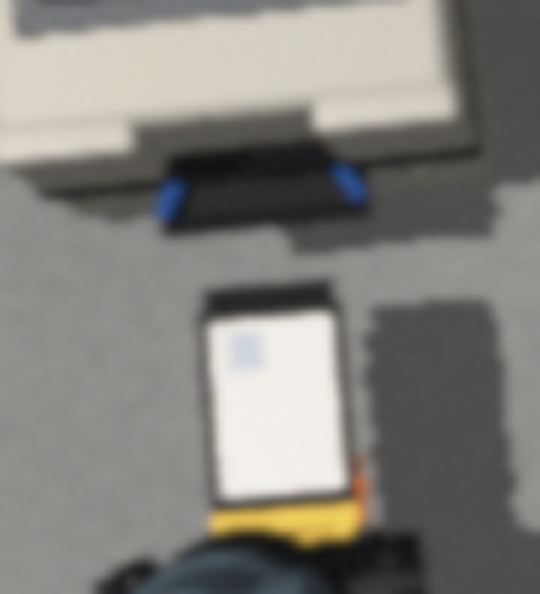

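View pics/s9.png

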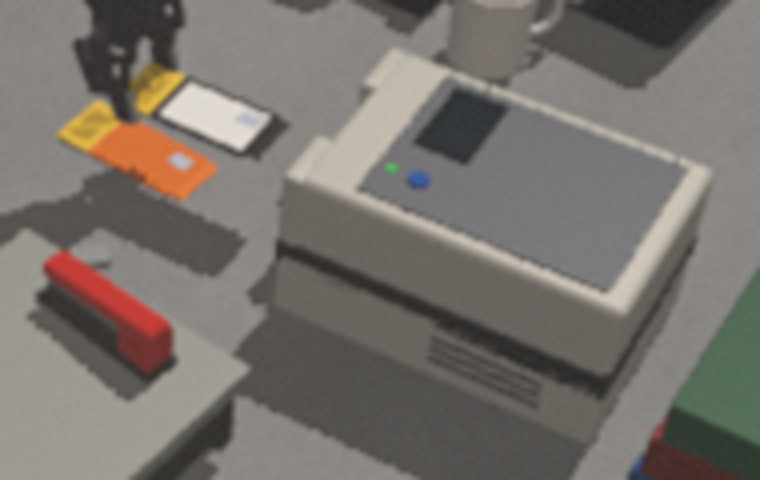

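```bash
python3 - <<'E'
from m import *
import pickle
T=pickle.load(open("top3.pkl","rb"));S=pickle.load(open("scene3.pkl","rb"))
f=lambda p:(205+p[0]/6-.42,180+p[1]/5.4-.41);g=lambda p:(290+p[0]/4-.4,170+p[1]/4-.4)
f0=lambda p:(180+p[0]/4-.4,80+p[1]/4-.4)
C={}
for n,a in(("wBL",(208,318)),("wBR",(338,308)),("wFL",(218,502)),("wFR",(350,492)),("nL",(205,292)),("nR",(330,283))):
    C[n]=onplane(T,f(a),.099); print(n,C[n].round(4))
mb=(C["wBL"]+C["wBR"])/2;mf=(C["wFL"]+C["wFR"])/2;d=mb-mf;print("tray axis yaw",np.arctan2(d[1],d[0]),"mid back",mb,"nose mid",(C["nL"]+C["nR"])/2)
e=C["wBL"]-C["wBR"];print("yaw by width",np.arctan2(-e[0],e[1]))
for n,a,b in(("FL",(98,522),(395,48)),("FR",(404,490),(288,178)),("BL",(65,87),(713,172)),("BR",(358,48),(631,309))):
    X,r=tri(T,f0(a),S,g(b));print(n,X.round(4),round(r,4))
for n,p in (("railL",(172,201)),("railR",(350,185)),("railL in",(183,182)),("railRin",(336,168)),("railLout",(160,222)),("railRout",(365,205))): print(n,onplane(T,f(p),.088).round(4))
E
```

```text
wBL [0.5381 0.2525 0.099 ]
wBR [0.5443 0.1951 0.099 ]
wFL [0.4479 0.2437 0.099 ]
wFR [0.454 0.186 0.099]
nL [0.551  0.2545 0.099 ]
nR [0.5567 0.1991 0.099 ]
tray axis yaw 0.0986254800179466 mid back [0.54123304 0.223774   0.099     ] nose mid [0.55384308 0.22679169 0.099     ]
yaw by width 0.10724011792303072
FL [0.6016 0.3343 0.1621] 0.0016
FR [0.628  0.1406 0.1582] 0.004
BL [0.8929 0.3733 0.1607] 0.0012
BR [0.9217 0.1813 0.1691] 0.0066
railL [0.5981 0.2737 0.088 ]
railR [0.6078 0.194  0.088 ]
railL in [0.6078 0.2692 0.088 ]
railRin [0.6163 0.2006 0.088 ]
railLout [0.5874 0.2786 0.088 ]
railRout [0.5978 0.1868 0.088 ]
```

Request:
drive_tool:
  deltas:
    - {"slide":[0,0,0],"delta_rot":[-0.0021,0,-0.0077],"hand":0}
    - {"slide":[0,-0.045,0],"delta_rot":[0,0,0],"hand":0}
    - {"slide":[0.039,0,0.146],"delta_rot":[0,0,0],"hand":0}
    - {"slide":[0.039,0,0.146],"delta_rot":[0,0,0],"hand":0}
    - {"slide":[0,0,0],"delta_rot":[0,0,0],"hand":0}

```text
time_s: 16.38
eef_pos: [0.4269, 0.209, 0.0591]
eef_rot: [0.129, -0.077, 0.989, 0.01]
wrist_force: [0.2, -0.6, -0.8]
opening: 0.724
```

```bash
python3 - <<'E'
from h import *
o=ctrl.get_obs();print(o["eef_pos"],o["wrist_force"],o["torque"],o["opening"]);R=toolR();print(R.round(4))
y=0.13;print("u in tool",R.T@[np.cos(y),np.sin(y),0]);print(np.arctan2(-R[0,1],R[1,1]))
E
```

```text
[0.42686332 0.20897999 0.05910985] [ 0.21560662 -0.64137343 -0.80890711] [-0.04934461  0.15244951  0.04363966] 0.7241201131351425
[[-9.548e-01 -1.546e-01  2.539e-01]
 [-1.493e-01  9.880e-01  3.990e-02]
 [-2.570e-01  2.000e-04 -9.664e-01]]
u in tool [-0.96611216 -0.02518567  0.25689099]
0.15518833651339606
```

Request:
drive_tool:
  deltas:
    - {"slide":[-0.01,0,-0.039],"delta_rot":[0,0,0],"hand":0}
    - {"slide":[0,0,0],"delta_rot":[0,0,0],"hand":0}
    - {"slide":[0,0,0],"delta_rot":[0,0,0],"hand":0}
    - {"slide":[0,0,0],"delta_rot":[0,0,0],"hand":0}
    - {"slide":[0,0,0],"delta_rot":[0,0,0],"hand":0}

```text
time_s: 17.0
eef_pos: [0.4277, 0.2092, 0.0622]
eef_rot: [0.13, -0.077, 0.988, 0.01]
wrist_force: [0.2, 0.7, -0.5]
opening: 0.72
```

```bash
python3 - <<'E'
from h import *
import pickle
for i in range(3):
    o=ctrl.get_obs();print(o["time_s"],o["eef_pos"]); c=grab("top")
pickle.dump(c,open("top4.pkl","wb")); save(cv2.resize(c["frame"][180:290,205:295],None,fx=6,fy=5.4,interpolation=cv2.INTER_CUBIC),"pics/top10.png")
E
```

```text
17.0 [0.42774068 0.20919102 0.0622384 ]
17.05 [0.4277059  0.20919738 0.06220622]
17.1 [0.42768192 0.20915968 0.06218167]
```

View pics/top10.png

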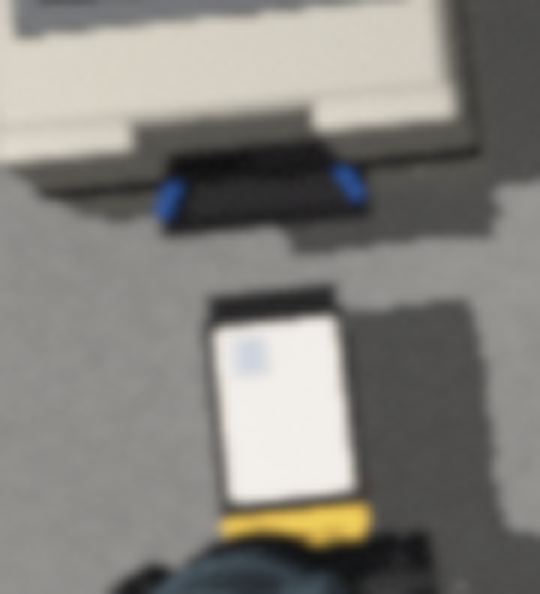

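```bash
python3 - <<'E'
from m import *
import pickle
T=pickle.load(open("top4.pkl","rb"))
f=lambda p:(205+p[0]/6-.42,180+p[1]/5.4-.41)
m=white(T)[235:275,235:270];pts=np.argwhere(m)[:,::-1]+[235,235];print(pts.min(0),pts.max(0))
r=cv2.minAreaRect(pts.astype(np.float32));b=cv2.boxPoints(r);Q=np.array([onplane(T,p,.0848)[:2] for p in b]);print(Q.round(4));
n=np.array([-.1296,.9916]);u=np.array([.9916,.1296])
print("card c",Q.mean(0),Q.mean(0)@n,Q.mean(0)@u,[np.arctan2(*(Q[(i+1)%4]-Q[i])[::-1]).round(3) for i in range(4)])
for a in((212,322),(340,313),(227,503),(356,493),(210,298),(333,288)): q=onplane(T,f(a),.0848)[:2];print(q.round(4),(q@n).round(4),(q@u).round(4))
E
```

```text
[241 239] [263 272]
[[0.5343 0.2534]
 [0.5412 0.1992]
 [0.4559 0.1866]
 [0.4491 0.2403]]
card c [0.49513851 0.21988282] 0.15386585226426297 0.5194761612916996 [np.float64(-1.444), np.float64(-2.995), np.float64(1.698), np.float64(0.152)]
[0.538  0.2534] 0.1815 0.5664
[0.5438 0.1962] 0.1241 0.5646
[0.4484 0.2424] 0.1823 0.476
[0.4546 0.1854] 0.1249 0.4748
[0.5501 0.2549] 0.1814 0.5785
[0.5562 0.1999] 0.1261 0.5775
```

Request:
drive_tool:
  deltas:
    - {"slide":[-0.17,-0.005,0.062],"delta_rot":[0,0,0],"hand":0}
    - {"slide":[-0.174,-0.005,0.046],"delta_rot":[0,0,0],"hand":0}
    - {"slide":[-0.174,-0.005,0.046],"delta_rot":[0,0,0],"hand":0}
    - {"slide":[-0.174,-0.005,0.046],"delta_rot":[0,0,0],"hand":0}
    - {"slide":[-0.174,-0.005,0.046],"delta_rot":[0,0,0],"hand":0}

```text
time_s: 17.77
eef_pos: [0.473, 0.215, 0.0615]
eef_rot: [0.13, -0.077, 0.988, 0.01]
wrist_force: [-0.4, -0.0, -1.0]
opening: 0.717
```

```bash
python3 - <<'E'
from h import *
c=grab("top")
o=ctrl.get_obs();p=o["eef_pos"];print(p,o["wrist_force"],"u",p[:2]@[.9916,.1296],"n",p[:2]@[-.1296,.9916])
save(cv2.resize(c["frame"][170:280,205:295],None,fx=6,fy=5.4,interpolation=cv2.INTER_CUBIC),"pics/top11.png")
E
```

```text
[0.47431701 0.2150547  0.06192038] [1.41884442 0.03395036 0.31009238] u 0.4982038394978123 n 0.15177675437673852
```

View pics/top11.png

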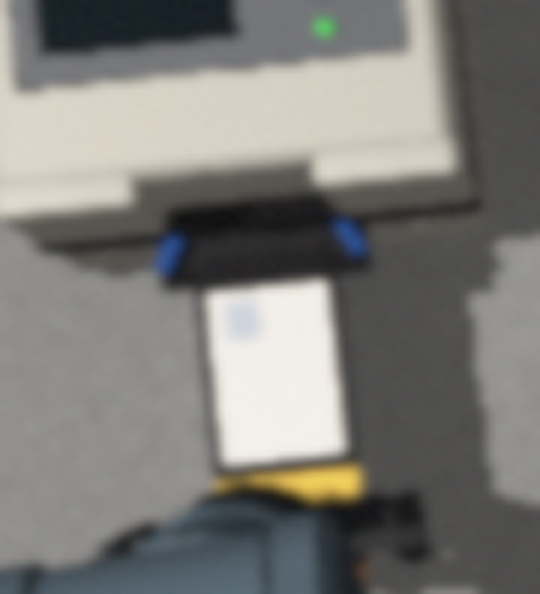

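Request:
drive_tool:
  deltas:
    - {"slide":[-0.135,0.016,0.036],"delta_rot":[0,0,0],"hand":0}
    - {"slide":[-0.135,-0.004,0.036],"delta_rot":[0,0,0],"hand":0}
    - {"slide":[-0.135,-0.004,0.036],"delta_rot":[0,0,0],"hand":0}
    - {"slide":[-0.135,-0.004,0.036],"delta_rot":[0,0,0],"hand":0}
    - {"slide":[-0.135,-0.004,0.036],"delta_rot":[0,0,0],"hand":0}

```text
time_s: 18.45
eef_pos: [0.5074, 0.2204, 0.0616]
eef_rot: [0.13, -0.077, 0.988, 0.01]
wrist_force: [-0.2, -0.4, 0.2]
opening: 0.721
```

```bash
cat > look.py <<'E'
from h import *
import sys
c=grab("top")
o=ctrl.get_obs();p=o["eef_pos"];f=o["wrist_force"];u=np.array([.9916,.1296]);n=np.array([-.1296,.9916])
print(p.round(4),"f u,n,z",(f[:2]@u).round(1),(f[:2]@n).round(1),f[2].round(1),"tq",o["torque"].round(2),"nose depth",(p[:2]@u+.1275-.6384).round(4),"n",(p[:2]@n).round(4),"op",o["opening"].round(3))
save(cv2.resize(c["frame"][170:280,205:295],None,fx=6,fy=5.4,interpolation=cv2.INTER_CUBIC),sys.argv[1])
E
python3 look.py pics/top12.png
```

```text
Traceback (most recent call last):
  File "look.py", line 5, in <module>
    print(p.round(4),"f u,n,z",(f[:2]@u).round(1),(f[:2]@n).round(1),f[2].round(1),"tq",o["torque"].round(2),"nose depth",(p[:2]@u+.1275-.6384).round(4),"n",(p[:2]@n).round(4),"op",o["opening"].round(3))
                                                                                                                                                                                     ^^^^^^^^^^^^^^^^^^
AttributeError: 'float' object has no attribute 'round'
```

```bash
sed -i 's/o\["opening"\].round(3)/round(float(o["opening"]),3)/' look.py && python3 look.py pics/top12.png
```

```text
[0.5078 0.2204 0.0618] f u,n,z 0.7 0.4 -0.4 tq [0.04 0.17 0.05] nose depth 0.0212 n 0.1527 op 0.724
```

View pics/top12.png

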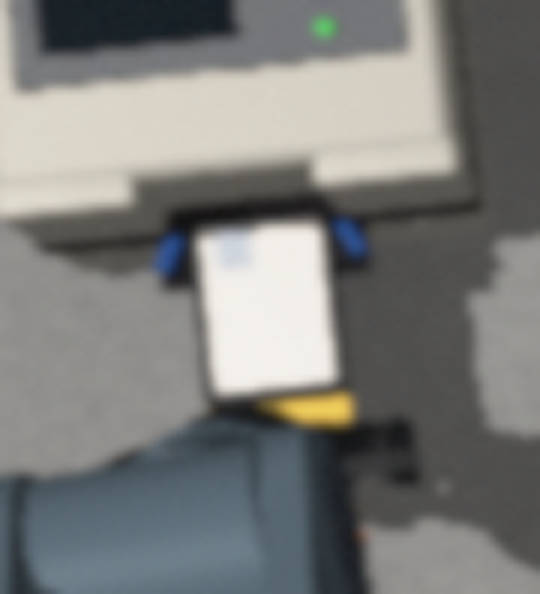

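Request:
drive_tool:
  deltas:
    - {"slide":[-0.073,-0.002,0.034],"delta_rot":[0,0,0],"hand":0}
    - {"slide":[-0.077,-0.002,0.02],"delta_rot":[0,0,0],"hand":0}
    - {"slide":[-0.077,-0.002,0.02],"delta_rot":[0,0,0],"hand":0}
    - {"slide":[-0.077,-0.002,0.02],"delta_rot":[0,0,0],"hand":0}
    - {"slide":[-0.04,-0.001,0.01],"delta_rot":[0,0,0],"hand":0}

```text
time_s: 19.18
eef_pos: [0.525, 0.2227, 0.061]
eef_rot: [0.13, -0.077, 0.988, 0.01]
wrist_force: [0.5, -0.7, -0.6]
opening: 0.724
```

```bash
python3 look.py pics/top13.png
```

```text
[0.5252 0.2227 0.0611] f u,n,z 0.4 0.3 -0.5 tq [-0.01  0.1   0.04] nose depth 0.0387 n 0.1528 op 0.724
```

Request:
drive_tool:
  deltas:
    - {"slide":[-0.058,-0.0015,0.0154],"delta_rot":[0,0,0],"hand":0}
    - {"slide":[-0.058,-0.0015,0.0154],"delta_rot":[0,0,0],"hand":0}
    - {"slide":[0,0,0],"delta_rot":[0,0,0],"hand":0}
    - {"slide":[0,0,0],"delta_rot":[0,0,0],"hand":0}
    - {"slide":[0,0,0],"delta_rot":[0,0,0],"hand":0}

```text
time_s: 19.85
eef_pos: [0.5306, 0.2234, 0.061]
eef_rot: [0.13, -0.077, 0.988, 0.01]
wrist_force: [0.0, 1.1, 0.6]
opening: 0.726
```

Request:
drive_tool:
  deltas:
    - {"slide":[-0.039,-0.001,0.0103],"delta_rot":[0,0,0],"hand":0}
    - {"slide":[-0.039,-0.001,0.0103],"delta_rot":[0,0,0],"hand":0}
    - {"slide":[0,0,0],"delta_rot":[0,0,0],"hand":0}
    - {"slide":[0,0,0],"delta_rot":[0,0,0],"hand":0}
    - {"slide":[0,0,0],"delta_rot":[0,0,0],"hand":0}

```text
time_s: 20.48
eef_pos: [0.5322, 0.2237, 0.0603]
eef_rot: [0.128, -0.077, 0.989, 0.01]
wrist_force: [-11.1, -2.4, 8.9]
opening: 0.717
```

```bash
python3 look.py pics/top14.png
```

```text
[0.5321 0.2237 0.0602] f u,n,z -11.8 -1.3 9.1 tq [-0.34  1.38 -0.09] nose depth 0.0458 n 0.1529 op 0.72
```

Request:
drive_tool:
  deltas:
    - {"slide":[-0.041,-0.001,0.0],"delta_rot":[0,0,0],"hand":0}
    - {"slide":[-0.039,-0.001,0.0103],"delta_rot":[0,0,0],"hand":0}
    - {"slide":[0,0,0],"delta_rot":[0,0,0],"hand":0}
    - {"slide":[0,0,0],"delta_rot":[0,0,0],"hand":0}
    - {"slide":[0,0,0],"delta_rot":[0,0,0],"hand":0}

```text
time_s: 21.15
eef_pos: [0.5357, 0.2243, 0.0606]
eef_rot: [0.127, -0.077, 0.989, 0.01]
wrist_force: [-12.4, -2.6, 8.7]
opening: 0.722
```

```bash
python3 look.py pics/top15.png
```

```text
[0.5356 0.2243 0.0606] f u,n,z -12.9 -1.1 9.0 tq [-0.3   1.6  -0.04] nose depth 0.0493 n 0.153 op 0.723
```

View pics/top15.png

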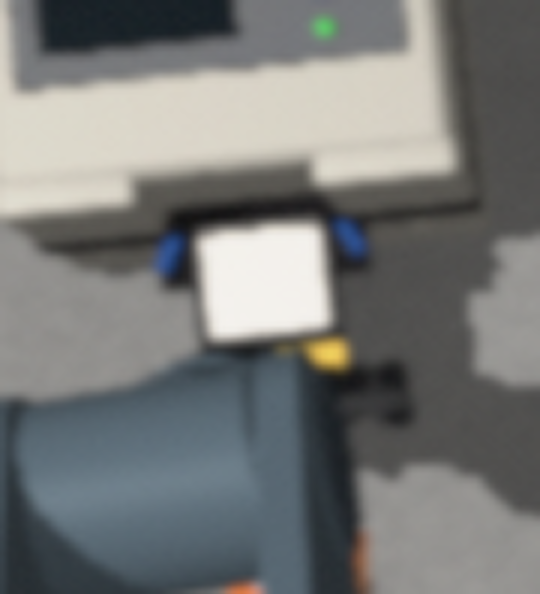

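Request:
drive_tool:
  deltas:
    - {"slide":[-0.04,-0.001,0.005],"delta_rot":[0,0,0],"hand":0}
    - {"slide":[-0.039,-0.001,0.0103],"delta_rot":[0,0,0],"hand":0}
    - {"slide":[-0.039,-0.001,0.0103],"delta_rot":[0,0,0],"hand":0}
    - {"slide":[-0.039,-0.001,0.0103],"delta_rot":[0,0,0],"hand":0}
    - {"slide":[0,0,0],"delta_rot":[0,0,0],"hand":0}

```text
time_s: 21.82
eef_pos: [0.5439, 0.2255, 0.061]
eef_rot: [0.127, -0.077, 0.989, 0.01]
wrist_force: [-11.1, -1.1, 8.6]
opening: 0.72
```

```bash
python3 look.py pics/top16.png
```

```text
[0.5439 0.2255 0.0609] f u,n,z -11.2 -0.1 7.7 tq [-0.18  1.45 -0.03] nose depth 0.0576 n 0.1531 op 0.724
```

Request:
drive_tool:
  deltas:
    - {"slide":[-0.039,-0.001,0.0103],"delta_rot":[0,0,0],"hand":0}
    - {"slide":[-0.039,-0.001,0.0103],"delta_rot":[0,0,0],"hand":0}
    - {"slide":[-0.039,-0.001,0.0103],"delta_rot":[0,0,0],"hand":0}
    - {"slide":[-0.039,-0.001,0.0103],"delta_rot":[0,0,0],"hand":0}
    - {"slide":[0,0,0],"delta_rot":[0,0,0],"hand":0}

```text
time_s: 22.5
eef_pos: [0.5519, 0.2265, 0.061]
eef_rot: [0.127, -0.077, 0.989, 0.01]
wrist_force: [-10.2, -1.4, 7.3]
opening: 0.725
```

```bash
python3 look.py pics/top17.png
```

```text
[0.5519 0.2265 0.0609] f u,n,z -11.4 -0.2 8.0 tq [-0.14  1.44  0.01] nose depth 0.0657 n 0.1531 op 0.725
```

View pics/top17.png

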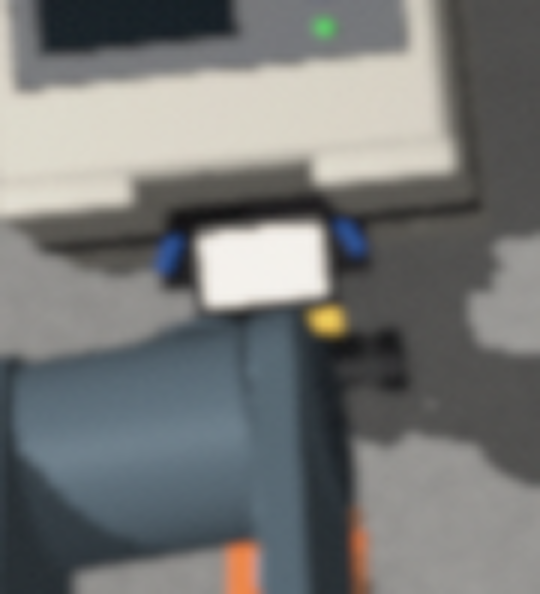

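```bash
python3 - <<'E'
from h import *
import pickle
T=pickle.load(open("top4.pkl","rb"))
u=np.array([.9916,.1296])
q=onplane(T,(205+268/6-.42,170+307/5.4-.41),.0835);print(q,q[:2]@u)
E
```

```text
[0.57344739 0.23010801 0.0835    ] 0.5984524300909878
```

Request:
drive_tool:
  deltas:
    - {"slide":[-0.039,-0.001,0.0103],"delta_rot":[0,0,0],"hand":0}
    - {"slide":[-0.039,-0.001,0.0103],"delta_rot":[0,0,0],"hand":0}
    - {"slide":[-0.039,-0.001,0.0103],"delta_rot":[0,0,0],"hand":0}
    - {"slide":[0,0,0],"delta_rot":[0,0,0],"hand":0}
    - {"slide":[0,0,0],"delta_rot":[0,0,0],"hand":0}

```text
time_s: 23.18
eef_pos: [0.5579, 0.2273, 0.0609]
eef_rot: [0.127, -0.077, 0.989, 0.01]
wrist_force: [-11.1, -1.0, 5.8]
opening: 0.73
```

Request:
drive_tool:
  deltas:
    - {"slide":[-0.019,0,0.005],"delta_rot":[0,0,0],"hand":0}
    - {"slide":[0,0,0],"delta_rot":[0,0,0],"hand":0}
    - {"slide":[-0.019,0,0.005],"delta_rot":[0,0,0],"hand":0}
    - {"slide":[0,0,0],"delta_rot":[0,0,0],"hand":0}
    - {"slide":[0,0,0],"delta_rot":[0,0,0],"hand":0}

```text
time_s: 23.8
eef_pos: [0.5597, 0.2276, 0.061]
eef_rot: [0.127, -0.077, 0.989, 0.01]
wrist_force: [-12.1, -1.6, 8.0]
opening: 0.722
```

```bash
python3 look.py pics/top18.png
```

```text
[0.5597 0.2276 0.061 ] f u,n,z -12.8 -0.1 8.3 tq [-0.21  1.48  0.04] nose depth 0.0736 n 0.1532 op 0.727
```

Request:
drive_tool:
  deltas:
    - {"slide":[-0.019,0,0.005],"delta_rot":[0,0,0],"hand":0}
    - {"slide":[0,0,0],"delta_rot":[0,0,0],"hand":0}
    - {"slide":[-0.019,0,0.005],"delta_rot":[0,0,0],"hand":0}
    - {"slide":[0,0,0],"delta_rot":[0,0,0],"hand":0}
    - {"slide":[0,0,0],"delta_rot":[0,0,0],"hand":0}

```text
time_s: 24.48
eef_pos: [0.5616, 0.2279, 0.0609]
eef_rot: [0.127, -0.077, 0.989, 0.01]
wrist_force: [-12.5, -2.2, 8.1]
opening: 0.722
```

Request:
drive_tool:
  deltas:
    - {"slide":[-0.014,0,0.004],"delta_rot":[0,0,0],"hand":0}
    - {"slide":[0,0,0],"delta_rot":[0,0,0],"hand":0}
    - {"slide":[0,0,0],"delta_rot":[0,0,0],"hand":0}
    - {"slide":[0,0,0],"delta_rot":[0,0,0],"hand":0}
    - {"slide":[0,0,0],"delta_rot":[0,0,0],"hand":0}

```text
time_s: 25.1
eef_pos: [0.5623, 0.228, 0.061]
eef_rot: [0.127, -0.077, 0.989, 0.01]
wrist_force: [-12.0, -1.8, 8.3]
opening: 0.726
```

```bash
python3 look.py pics/top19.png
```

```text
[0.5623 0.228  0.061 ] f u,n,z -12.0 -0.6 9.5 tq [-0.19  1.5   0.02] nose depth 0.0762 n 0.1532 op 0.725
```

View pics/top19.png

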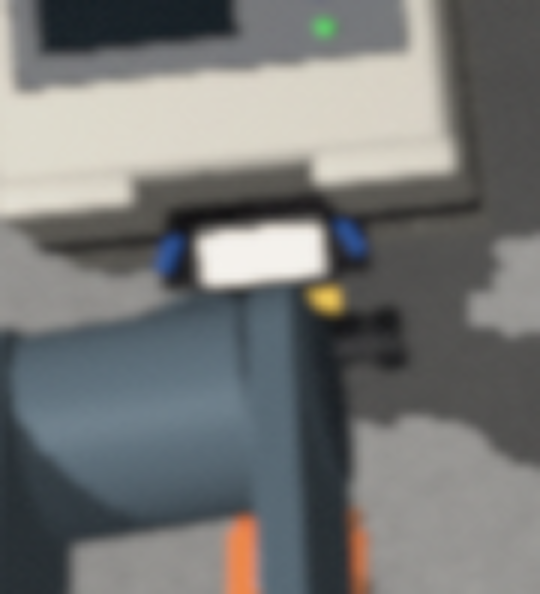

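Still free of the stop (drag about 12 N). Continuing in millimetre steps.

Request:
drive_tool:
  deltas:
    - {"slide":[-0.014,0,0.004],"delta_rot":[0,0,0],"hand":0}
    - {"slide":[0,0,0],"delta_rot":[0,0,0],"hand":0}
    - {"slide":[-0.014,0,0.004],"delta_rot":[0,0,0],"hand":0}
    - {"slide":[0,0,0],"delta_rot":[0,0,0],"hand":0}
    - {"slide":[0,0,0],"delta_rot":[0,0,0],"hand":0}

```text
time_s: 25.78
eef_pos: [0.5638, 0.2282, 0.061]
eef_rot: [0.127, -0.077, 0.989, 0.01]
wrist_force: [-11.5, -2.5, 9.5]
opening: 0.722
```

Request:
drive_tool:
  deltas:
    - {"slide":[-0.014,0,0.004],"delta_rot":[0,0,0],"hand":0}
    - {"slide":[0,0,0],"delta_rot":[0,0,0],"hand":0}
    - {"slide":[0,0,0],"delta_rot":[0,0,0],"hand":0}
    - {"slide":[0,0,0],"delta_rot":[0,0,0],"hand":0}
    - {"slide":[0,0,0],"delta_rot":[0,0,0],"hand":0}

```text
time_s: 26.4
eef_pos: [0.5645, 0.2283, 0.061]
eef_rot: [0.127, -0.077, 0.989, 0.01]
wrist_force: [-12.2, -1.8, 8.5]
opening: 0.721
```

```bash
python3 look.py pics/top20.png
```

```text
[0.5645 0.2283 0.061 ] f u,n,z -12.6 0.5 8.3 tq [-0.16  1.51  0.01] nose depth 0.0785 n 0.1533 op 0.717
```

Request:
drive_tool:
  deltas:
    - {"slide":[-0.014,0,0.004],"delta_rot":[0,0,0],"hand":0}
    - {"slide":[0,0,0],"delta_rot":[0,0,0],"hand":0}
    - {"slide":[0,0,0],"delta_rot":[0,0,0],"hand":0}
    - {"slide":[0,0,0],"delta_rot":[0,0,0],"hand":0}
    - {"slide":[0,0,0],"delta_rot":[0,0,0],"hand":0}

```text
time_s: 27.08
eef_pos: [0.5652, 0.2284, 0.061]
eef_rot: [0.127, -0.077, 0.989, 0.01]
wrist_force: [-12.6, -1.2, 8.5]
opening: 0.722
```

Request:
drive_tool:
  deltas:
    - {"slide":[-0.014,0,0.004],"delta_rot":[0,0,0],"hand":0}
    - {"slide":[0,0,0],"delta_rot":[0,0,0],"hand":0}
    - {"slide":[0,0,0],"delta_rot":[0,0,0],"hand":0}
    - {"slide":[0,0,0],"delta_rot":[0,0,0],"hand":0}
    - {"slide":[0,0,0],"delta_rot":[0,0,0],"hand":0}

```text
time_s: 27.7
eef_pos: [0.5653, 0.2285, 0.0609]
eef_rot: [0.127, -0.077, 0.989, 0.01]
wrist_force: [-16.1, -2.6, 11.4]
opening: 0.724
```

Request:
drive_tool:
  deltas:
    - {"slide":[-0.014,0,0.004],"delta_rot":[0,0,0],"hand":0}
    - {"slide":[0,0,0],"delta_rot":[0,0,0],"hand":0}
    - {"slide":[0,0,0],"delta_rot":[0,0,0],"hand":0}
    - {"slide":[0,0,0],"delta_rot":[0,0,0],"hand":0}
    - {"slide":[0,0,0],"delta_rot":[0,0,0],"hand":0}

```text
time_s: 28.32
eef_pos: [0.5653, 0.2285, 0.0608]
eef_rot: [0.126, -0.077, 0.989, 0.01]
wrist_force: [-19.7, -3.7, 15.6]
opening: 0.725
```

```bash
python3 look.py pics/top21.png
```

```text
[0.5653 0.2285 0.0608] f u,n,z -19.4 -0.8 15.7 tq [-0.49  2.3  -0.1 ] nose depth 0.0793 n 0.1533 op 0.721
```

Request:
drive_tool:
  deltas:
    - {"slide":[0.012,0,-0.008],"delta_rot":[0,0,0],"hand":0}
    - {"slide":[0.01,0,-0.012],"delta_rot":[0,0,0],"hand":0}
    - {"slide":[0,0,0],"delta_rot":[0,0,0],"hand":0}
    - {"slide":[0,0,0],"delta_rot":[0,0,0],"hand":0}
    - {"slide":[0,0,0],"delta_rot":[0,0,0],"hand":0}

```text
time_s: 29.0
eef_pos: [0.5653, 0.2285, 0.061]
eef_rot: [0.127, -0.077, 0.989, 0.01]
wrist_force: [-8.7, -2.1, 3.9]
opening: 0.722
```

```bash
python3 look.py pics/top22.png
```

```text
[0.5653 0.2284 0.061 ] f u,n,z -8.9 0.3 3.3 tq [-0.13  1.25  0.01] nose depth 0.0792 n 0.1533 op 0.72
```

Request:
drive_tool:
  deltas:
    - {"slide":[0.013,0,-0.006],"delta_rot":[0,0,0],"hand":0}
    - {"slide":[0,0,0],"delta_rot":[0,0,0],"hand":0.65}
    - {"slide":[0,0,0],"delta_rot":[0,0,0],"hand":0.73}
    - {"slide":[0,0,0],"delta_rot":[0,0,0],"hand":0.78}
    - {"slide":[0,0,0],"delta_rot":[0,0,0],"hand":0.85}

```text
time_s: 29.68
eef_pos: [0.5686, 0.2285, 0.0634]
eef_rot: [0.131, -0.077, 0.988, 0.01]
wrist_force: [-0.2, -0.5, -0.6]
opening: 0.851
```

Request:
drive_tool:
  deltas:
    - {"slide":[0,0,0],"delta_rot":[0,0,0],"hand":0.92}
    - {"slide":[0,0,0],"delta_rot":[0,0,0],"hand":1}
    - {"slide":[0,0,0],"delta_rot":[0,0,0],"hand":1}
    - {"slide":[0,0,0],"delta_rot":[0,0,0],"hand":1}
    - {"slide":[0,0,0],"delta_rot":[0,0,0],"hand":1}

```text
time_s: 30.3
eef_pos: [0.5675, 0.2285, 0.0627]
eef_rot: [0.13, -0.077, 0.988, 0.01]
wrist_force: [-0.3, 0.2, 0.2]
opening: 1.0
```

```bash
python3 look.py pics/top23.png
```

```text
[0.5675 0.2285 0.0627] f u,n,z -0.3 0.4 0.1 tq [-0.11  0.07 -0.06] nose depth 0.0814 n 0.153 op 0.998
```

View pics/top23.png

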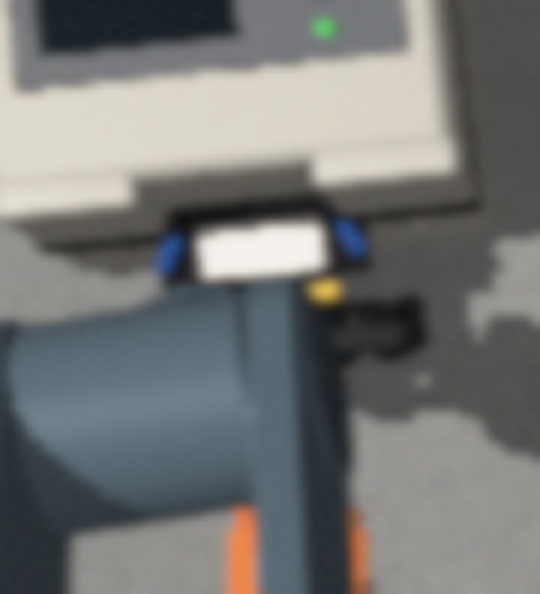

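Request:
drive_tool:
  deltas:
    - {"slide":[0.1,0.003,-0.026],"delta_rot":[0,0,0],"hand":1}
    - {"slide":[0.3,0.008,-0.08],"delta_rot":[0,0,0],"hand":1}
    - {"slide":[0.5,0.013,-0.13],"delta_rot":[0,0,0],"hand":1}
    - {"slide":[0.7,0.018,-0.18],"delta_rot":[0,0,0],"hand":1}
    - {"slide":[0.7,0.018,-0.18],"delta_rot":[0,0,0],"hand":1}

```text
time_s: 30.98
eef_pos: [0.4482, 0.2128, 0.0615]
eef_rot: [0.13, -0.077, 0.988, 0.01]
wrist_force: [0.6, 0.1, 0.0]
opening: 1.001
```

Request:
drive_tool:
  deltas:
    - {"slide":[0.3,0,-0.5],"delta_rot":[0,0,0],"hand":1}
    - {"slide":[0,0,-0.8],"delta_rot":[0,0,0],"hand":1}
    - {"slide":[0,0,-0.8],"delta_rot":[0,0,0],"hand":1}
    - {"slide":[0,0,0],"delta_rot":[0,0,0],"hand":1}
    - {"slide":[0,0,0],"delta_rot":[0,0,0],"hand":1}

```text
time_s: 31.6
eef_pos: [0.4081, 0.2065, 0.1588]
eef_rot: [0.13, -0.077, 0.988, 0.01]
wrist_force: [-0.3, -0.2, -0.0]
opening: 1.002
```

```bash
python3 - <<'E'
from h import *
import pickle
c=grab("top");pickle.dump(c,open("top5.pkl","wb"));o=ctrl.get_obs();print(o["eef_pos"],o["wrist_force"],o["dq"].round(3))
save(c["frame"],"pics/topf.png")
save(cv2.resize(c["frame"][190:260,215:285],None,fx=8,fy=8,interpolation=cv2.INTER_CUBIC),"pics/topfz.png")
E
```

```text
[0.40774946 0.20635404 0.15808162] [-0.46807492 -0.44482676 -0.26459488] [-0.001  0.019  0.003 -0.     0.002  0.001]
```

View pics/topf.png

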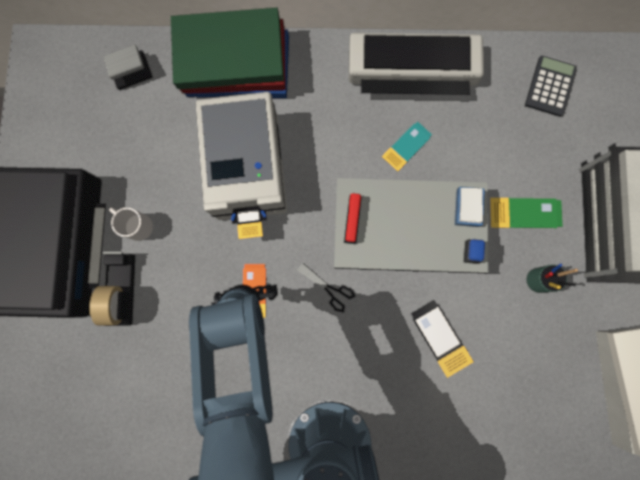

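View pics/topfz.png

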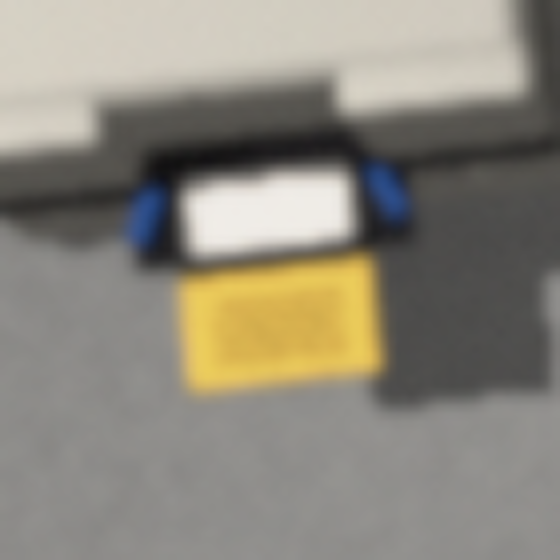

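```bash
python3 - <<'E'
from m import *
import pickle
T=pickle.load(open("top5.pkl","rb"))
u=np.array([.9916,.1296]);n=np.array([-.1296,.9916])
f=lambda p:(215+p[0]/8-.44,190+p[1]/8-.44)
P=[onplane(T,f(p),.083)[:2] for p in((190,392),(383,373),(182,275),(374,254))]
for q in P: print(q.round(4),(q@u).round(4),(q@n).round(4))
e=(P[0]+P[1])/2;m=(P[2]+P[3])/2;d=m-e;print("yaw",np.arctan2(d[1],d[0]),"out of face",.6384-e@u, "lat",e@n)
for p in((152,185),(378,160),(137,250),(407,222)): q=onplane(T,f(p),.088)[:2];print("rail",q.round(4),(q@u).round(4),(q@n).round(4))
o=ctrl.get_obs();print(o["time_s"])
E
```

```text
[0.54   0.2582] 0.5689 0.186
[0.5478 0.1935] 0.5683 0.1209
[0.5797 0.2628] 0.6089 0.1855
[0.5882 0.1982] 0.609 0.1203
yaw 0.11648947200275288 out of face 0.06982352835626804 lat 0.15342944925834143
rail [0.6094 0.2734] 0.6397 0.1922
rail [0.6195 0.1974] 0.6399 0.1155
rail [0.5871 0.2774] 0.6181 0.199
rail [0.5985 0.1868] 0.6177 0.1076
31.65
```

```bash
python3 -c "
from bench import ctrl
print(ctrl.hand_in())"
```

```text
the job is handed in; nothing more can be done
None
```

The tray is in the printer's slot, home against the stop, and let go; I handed the job in at about 31.7 s.

**What I did:**
- I took the smaller black tray, the one on the riser. The larger black one on the desk and the coloured ones were left alone.
- I slid it with the shut fingertips, pressing with 5–7 N while it moved and 12.5 N at most, until its yellow end overhung the edge by about 46 mm.
- I gripped it by its sides with the gripper tilted back 15°, carried it level, and fed it nose first against about 12 N of drag.
- It stopped moving with the push at about 20 N. That is roughly 7 N on the stop after the drag. I eased the load off, opened the jaws and drew back.

**Last checks:**
- **Depth:** 69.8 mm of the tray stands out of the face, against 70 mm for fully home. Judged from the tool's position it went in about 79 mm. The position along the slot is good to about 2 mm, so the stall at the stop is the stronger sign.
- **Centring:** the tray is within 0.5 mm of the middle of the rails.
- **Straightness:** the tray measures 0.116 rad, while the printer reads 0.12–0.135 rad depending on the edge used. That disagreement is well inside the 0.08 rad allowed.
- **Bystanders:** they look unmoved in the last top picture; I compared them by eye and did not measure them.
- **Robot:** it stands clear of everything with no force on the wrist.
- **Not checked:** I did not measure the tray's level once it was in the slot.

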